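# Pack up the gaming gear and turn the mouse board over

## Robot

A 6-joint arm with a two-finger parallel gripper is mounted at the origin on the work surface. World frame = base frame: x ahead of the robot, y to its left, z up, the work surface at z = 0. Lengths are in m, angles in rad, forces in N, time in s.
With the tool pointing down it reaches from about 0.25 to 0.725 m from the base axis. Payload 4 kg.
Tool frame: the origin (TCP) lies between the finger pads; the fingertips stand 8 mm ahead of it and the grasp point (between the pads) lies 11 mm behind it (bot.tip_reach is the distance from the TCP to the fingertips, in m); z points along the fingers, y is the line along which they close (so a half turn about z gives the same grasp; the last joint's range is limited). The gripper opens to 85 mm and grips with 20 to 120 N. Pads are 22 mm wide; open, the fingers measure 114 mm over their backs; the gripper's body (76 mm by 85 mm) begins 54 mm behind the grasp point. The pads swing forward as they close: fully open they stand 13 mm farther back than shut.
Start: joints at [-1.125, 0.241, 0.005, 1.335, 0, 1.571], TCP at [0.216, -0.451, 0.239] pointing down, gripper open.
Joint ranges: [-2.72, 2.72], [-1.05, 1.87], [-1.09, 1.28], [-1.99, 2.15], [-1.42, 1.44], [-3.14, 3.14]. Speed limits (rad/s): [2.79, 2.79, 3.14, 3.14, 3.14, 3.14].

## Interface

Orientations are given as a unit quaternion [x, y, z, w].
In Python, from workcell import bot gives the robot as it stands.
- The arm moves only by the tool move_arm, never from a script. Its argument "deltas" is a list of rows, each a list of 7 numbers: the opening, from 0 (shut) to 1 (fully open), then the shift along the tool's x, y, z in mm, then the turn, a rotation vector about the tool's x, y, z in degrees. In form: [[gripper, tx, ty, tz, ax, ay, az], ...]. A call has 1 to 10 rows; each row shifts and turns the commanded pose from where the row before left it, along the tool's axes as they then stand; what a row does not reach is not made up. A row lasts 1/12 s, in which the tool goes at most 41.7 mm and 7.16 degrees, less where a joint would pass 70% of its speed; a pose out of reach is approached as far as the arm can. A call is refused whole if a number of a shift passes 41.7 or a number of a turn 7.16, either way. A call with a gripper value outside its range is refused whole. The fingers move at their own pace and stop on an object; the grip force is fixed at half the most. Time passes only in rows, so rows that do not move let the fingers close. It gives the time, the measured TCP pose, the force, the opening and the grip force at its end, in the units of the state.
- bot.get_obs(): the state, without advancing time (a new reading comes with each control period).
- bot.camera(name): name is "scene" or "top" or "wrist"; returns the picture (400x640x3 uint8, blue, green, red); there is no depth.
- bot.calibration(name): a dict with "K" (3x3 intrinsics, pixels), "position" and "orientation" of the camera in the world. Camera axes: x right, y down, z forward; pixel columns grow to the right and rows downward; lengths in m; the calibration is good to about 2 mm. A picture is of the moment at which its call begins: read the wrist's pose just before it. calibration takes no time and is no camera call; for the wrist camera it gives the pose at the moment of the call.
- bot.job_done(): hands the job in; it is judged then, once.
Trained networks look in the newest picture that a camera, given by its name, has taken for a name from the list of things; names that differ only in an ending like _2 or _b are one class to them, and where a whole thing is asked for, a point or a joint stands for the part that bears it (a point fixed in the world has none). Each returns a list of dicts, best first, with "conf" (0 to 1); they miss things now and then, are a little off and sometimes report something else, mostly with a low value. They report only what shows in the picture. A call takes as long as a camera call.
- bot.outline_of(query, camera): "pixels" (400x640 bool, what is visible of it) and "rect" ([left, top, width, height] in pixels, round what is visible of it).
The state is a dict: "clock": time; "joint_pos": joint angles; "joint_vel": joint speeds; "tau": joint torques, N m; "eef_pos": TCP position; "tool_rot": TCP orientation; "ft_force": force on the tool from outside, world axes, zero at the start; "ft_torque": the same for the moment, N m; "grip_width": finger opening in m; "grasp_force": force on a finger pad.
Only numpy, scipy, OpenCV 4.12 (cv2) and the standard library are available. Lean on these libraries where they do the work, as an engineer would, in place of code of your own. Each camera call takes 0.05 s, during which the arm holds its last target. There are 200 camera calls.

## Task

First pack all the loose gear (from the mouse board and from the desk around the shelf) into the grey caddy, standing upright on its floor in one row. Then slide the mouse board out over an end of the desk shelf so that you can get under it, turn it over so that its aluminium side is up, and lay it back flat, wholly on the shelf and square with it, its long side running front to back as before. Do not let the board down onto the desk, and leave the mouse, mug and globe lamp where they are.

Things in the scene. Friction and masses are not known exactly. Their poses are not given: they have to be found in the camera images.
- speaker: portable speaker, upright cylinder 58 mm diameter, 76 mm tall, black with a grey fabric band. Origin at the centre of its underside, z up. May be absent. Loose, 0.1 to 0.3 kg. Starts standing on the board.
- camera: action camera in its housing, grey block 44 (x) x 60 (y) x 74 mm tall, a round lens on its -x face. Origin at the centre of its underside, z up. May be absent. Loose, 0.1 to 0.3 kg. Starts standing on the board.
- tin: metal tin, upright cylinder 50 mm diameter, 72 mm tall, dark lid. Origin at the centre of its underside, z up. May be absent. Loose, 0.1 to 0.3 kg. Starts standing on the desk, to the left of the shelf.
- cardbox: cardboard box of game cards, 50 (x) x 62 (y) x 78 mm tall. Origin at the centre of its underside, z up. May be absent. Loose, 0.1 to 0.3 kg. Starts standing on the desk, to the left of the shelf.
- charger: white desk charger, square block 46 x 46 x 72 mm tall with a row of dark sockets on its -x face. Origin at the centre of its underside, z up. May be absent. Loose, 0.1 to 0.3 kg. Starts standing on the desk, to the left of the shelf.
- shelf: Low desk shelf, fixed: dark wooden deck 260 (x) x 300 (y) mm, 18 mm thick, its top 110 mm above the desk, on two upright steel legs set in 36 mm from the deck's ends, so that each end (+y and -y) is a free edge. Origin on the desk under the deck's centre; x points away from the robot, y along the 300 mm length.
- shelf_top (a point): Centre of the shelf's top face, axes as shelf.
- board: Rigid flat mouse board, 180 (x) x 140 (y) x 10 mm, 0.24 to 0.39 kg, loose, too wide to grasp across: one face black rubber, the other bare aluminium. It starts lying on the shelf, black face up, its 180 mm side running front to back (along the shelf's x). Origin at the centre of the aluminium face; z points out of the black face (up at the start, down once it is turned over).
- board_mid (a point): Centre of the board's thickness, axes as board.
- caddy: Grey open-topped caddy, fixed slantwise on the left of the desk: 312 (x) x 90 (y) x 42 mm tall outside, walls and floor 6 mm, so 300 x 78 mm inside and 36 mm deep. Holds one row of gear along its x, which stands out above the walls. Origin at the centre of its underside.
- caddy_in (a point): Centre of the caddy's inner floor, axes as caddy (x along the row).
- mouse: Bystander: black computer mouse 110 x 62 x 34 mm, just beyond the shelf. Origin at the centre of its underside.
- mug: Bystander: blue mug 82 mm diameter, 95 mm tall, far left. Origin at the centre of its underside.
- moonlamp: Bystander: pale globe lamp of 110 mm diameter on a 90 mm wooden foot, 135 mm tall, near the robot on the right. Origin at the centre of its underside.

How it is judged:
By the outcome, as a careful person would: the job done as asked, in the order asked, and still so for the second after the job is handed in, with the robot touching nothing.
Of speaker, camera, tin, cardbox, charger only 3 to 5 are there at a start; the rules pass over those that are not, and their reading is None.
At some moment in a run one of speaker, camera, tin, cardbox, charger may be knocked a few centimetres aside while the robot is not near it.
It also fails if it takes over 210 s, if anything falls off the work surface, if the arm or the gripper's body presses on something with over 40 N, if the wrist force passes 120 N, or if a joint passes its speed limit or range.

## Working session

There is one attempt and no reset: what is moved stays moved. The work goes in short steps, Python scripts to look and compute and a tool call to move; the robot and the scene stay as the last step left them, time stands still between calls to the robot, and variables do not carry over. Pictures are saved under pics/ and viewed, at most 15 in all, crops included, and the job is handed in when it is done.

Besides the shell and the picture viewer there is one more tool, called after "Call:" by a JSON object that holds its "name" and its "arguments". move_arm: Moves the arm, as the interface text tells. Its arguments: {"type":"object","properties":{"deltas":{"type":"array","items":{"type":"array","items":{"type":"number"}}}},"required":["deltas"]}

```bash
ls; mkdir -p pics; python3 - <<'E'
from workcell import bot
import cv2,numpy as np
o=bot.get_obs();print({k:np.round(v,3) for k,v in o.items()})
for c in ("scene","top"):
    im=bot.camera(c);cv2.imwrite(f"pics/{c}0.png",im)
    k=bot.calibration(c);print(c,k)
    for n in "speaker camera tin cardbox charger shelf board caddy mouse mug moonlamp".split():
        r=bot.outline_of(n,c)
        print(n,[(round(d['conf'],2),d['rect'],int(d['pixels'].sum())) for d in r[:2]])
E
```

```text
pics
{'clock': np.float64(0.0), 'joint_pos': array([-1.125,  0.241,  0.004,  1.335,  0.   ,  1.571]), 'joint_vel': array([ 0.   , -0.   , -0.   ,  0.002, -0.   ,  0.001]), 'tau': array([-0.0000e+00, -3.7232e+01,  2.5241e+01,  1.7000e-02, -0.0000e+00,
       -0.0000e+00]), 'eef_pos': array([ 0.215, -0.451,  0.238]), 'tool_rot': array([ 0.975,  0.221, -0.   , -0.001]), 'ft_force': array([-0.247,  0.143,  0.21 ]), 'ft_torque': array([-0.02 , -0.028,  0.063]), 'grasp_force': np.float64(0.0), 'grip_width': np.float64(0.085)}
scene {'K': array([[449.11155805,   0.        , 322.84476113],
       [  0.        , 449.11155805, 201.79862837],
       [  0.        ,   0.        ,   1.        ]]), 'position': array([1.29196203, 0.61833243, 0.87892617]), 'orientation': array([ 0.35268517,  0.82857136, -0.39483078, -0.18218484])}
speaker []
camera []
tin [(0.56, [365.8, 198.5, 17.4, 31.6], 455)]
cardbox [(0.93, [306.2, 233.7, 30.7, 42.0], 922)]
charger [(0.56, [334.7, 224.1, 23.9, 28.6], 582), (0.54, [240.4, 149.3, 77.2, 45.9], 1872)]
shelf [(0.74, [209.4, 139.9, 137.2, 93.9], 4807)]
board [(0.76, [
[... 457 characters left out ...]
.3188102 , -0.00495525,  1.22349602]), 'orientation': array([-0.69684399,  0.71056881, -0.07816895,  0.05822408])}
speaker [(0.31, [349.4, 157.9, 54.5, 64.7], 2883)]
camera []
tin [(0.59, [274.9, 230.3, 18.2, 18.5], 255)]
cardbox [(0.56, [265.5, 149.9, 27.6, 26.1], 485)]
charger [(0.76, [271.3, 187.8, 19.6, 22.3], 297)]
shelf [(0.84, [318.3, 146.3, 116.7, 94.0], 6122)]
board [(0.64, [349.3, 158.7, 54.4, 65.9], 2936), (0.29, [271.7, 185.1, 18.9, 22.2], 286)]
caddy [(0.57, [149.9, 203.1, 106.8, 67.1], 3362)]
mouse [(0.78, [319.8, 118.9, 24.8, 30.3], 534)]
mug [(0.88, [155.3, 147.8, 44.1, 27.3], 941)]
moonlamp [(0.92, [422.6, 250.5, 46.4, 37.5], 1398), (0.16, [325.5, 145.0, 109.4, 97.8], 6285)]
```

View pics/top0.png

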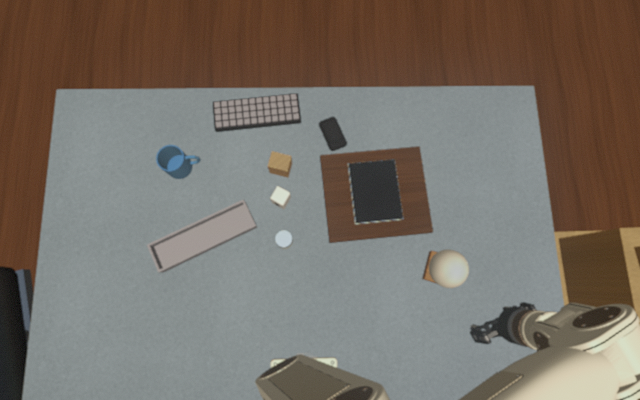

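View pics/scene0.png

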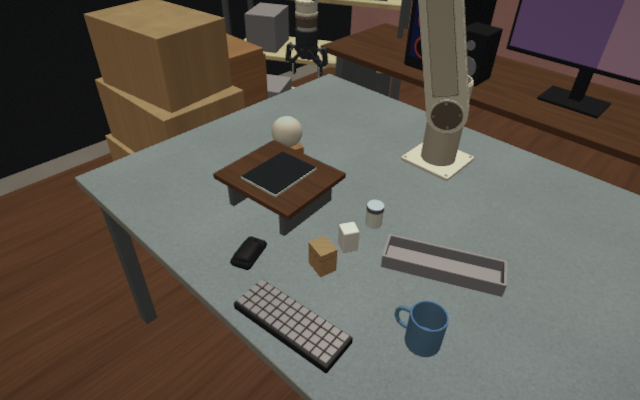

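Three loose items are there: cardbox at about (279,163) in the top view, charger (280,196) and tin (284,239). The board at (376,191) carries nothing. The caddy is at (203,236) and slanted.

```bash
cat > h.py <<'E'
from workcell import bot
import cv2,numpy as np
from scipy.spatial.transform import Rotation as R
def plane(cam,px,z,k=None):
    k=k or bot.calibration(cam); px=np.atleast_2d(px).astype(float)
    d=np.c_[px,np.ones(len(px))]@np.linalg.inv(k['K']).T@R.from_quat(k['orientation']).as_matrix().T
    p=np.array(k['position']); return p+d*((z-p[2])/d[:,2])[:,None]
def rect(cam,mask,z,k=None):
    c=max(cv2.findContours(mask.astype(np.uint8),0,1)[0],key=cv2.contourArea)[:,0]
    P=plane(cam,c,z,k)[:,:2]; (x,y),(w,h),a=cv2.minAreaRect((P*1000).astype(np.float32))
    return np.round([x,y,w,h,a],1)
def tcp():
    o=bot.get_obs(); return o['eef_pos'],R.from_quat(o['tool_rot'])
E
python3 - <<'E'
from h import *
bot.camera("top")
Z=dict(tin=.072,cardbox=.078,charger=.072,shelf=.11,board=.12,caddy=.042,mouse=.034,mug=.095,moonlamp=.08)
for n,z in Z.items():
    r=bot.outline_of(n,"top")
    if r: print(n,round(r[0]['conf'],2),rect("top",r[0]['pixels'],z))
k=bot.calibration("wrist");p,r=tcp()
print("wristcam in tool",r.inv().apply(k['position']-p),(r.inv()*R.from_quat(k['orientation'])).as_matrix().round(3),k['K'])
E
```

```text
tin 0.64 [440.1  52.1  51.9  49.2  44.3]
cardbox 0.65 [663.1  62.5  70.9  70.5  75.3]
charger 0.8 [563.3  62.3  54.1  53.3  58.8]
shelf 0.68 [ 562.9 -216.2  263.8  304.2    3.9]
board 0.77 [ 568.  -212.2  179.5  139.7    4.7]
caddy 0.6 [456.3 297.   96.8 314.9  25. ]
mouse 0.71 [ 776.1 -102.9  113.3   66.6   20.8]
mug 0.87 [670.1 369.6 126.7  89.1  64.2]
moonlamp 0.65 [ 345.5 -416.3  126.3  110.    73.1]
wristcam in tool [ 0.08374268  0.00093586 -0.1345885 ] [[-0.001 -0.946 -0.324]
 [ 1.    -0.001  0.   ]
 [-0.001 -0.324  0.946]] [[318.28783057   0.         328.25378142]
 [  0.         318.28783057 198.24601372]
 [  0.           0.           1.        ]]
```

Call:
{"name": "move_arm", "arguments": {"deltas": [[1,33,-19.5,-2,0,0,0],[1,33,-19.5,-2,0,0,0],[1,33,-19.5,-2,0,0,0],[1,33,-19.5,-2,0,0,0],[1,33,-19.5,-2,0,0,0],[1,33,-19.5,-2,0,0,0],[1,33,-19.5,-2,0,0,0],[1,33,-19.5,-2,0,0,0],[1,33,-19.5,-2,0,0,0],[1,33,-19.5,-2,0,0,0]]}}

```text
clock: 2.53
eef_pos: [0.43, -0.1311, 0.2597]
tool_rot: [0.975, 0.221, 0.0, 0.0]
ft_force: [0.8, -0.0, -0.6]
grip_width: 0.0853
grasp_force: 0.0
```

Call:
{"name": "move_arm", "arguments": {"deltas": [[1,33,-19.5,-2,0,0,0],[1,33,-19.5,-2,0,0,0],[1,33,-19.5,-2,0,0,0],[1,33,-19.5,-2,0,0,0],[1,33,-19.5,-2,0,0,0],[1,33,-19.5,-2,0,0,0],[1,0,0,0,0,0,0],[1,0,0,0,0,0,0]]}}

```text
clock: 3.2
eef_pos: [0.558, 0.0598, 0.2704]
tool_rot: [0.975, 0.223, -0.001, 0.0]
ft_force: [-0.5, -0.4, -0.6]
grip_width: 0.0858
grasp_force: 0.0
```

```bash
cat >> h.py <<'E'
import json
def log():
    o=bot.get_obs(); open('log.jsonl','a').write(json.dumps([list(map(float,o[k])) for k in('joint_pos','eef_pos','tool_rot')])+'\n')
    M=R.from_quat(o['tool_rot']).as_matrix()
    print('t',round(float(o['clock']),1),'p',np.round(o['eef_pos']*1000,1),'xhead',np.degrees(np.arctan2(M[1,0],M[0,0])).round(1),'z',M[:,2].round(3),'w',round(float(o['grip_width'])*1000,1),'q',o['joint_pos'].round(2),'F',o['ft_force'].round(1))
E
python3 - <<'E'
from h import *
log()
k=bot.calibration("wrist");im=bot.camera("wrist");cv2.imwrite("pics/w1.png",im)
for n,z in dict(tin=.072,cardbox=.078,charger=.072,board=.12,shelf=.11,caddy=.042).items():
    r=bot.outline_of(n,"wrist")
    for d in r[:1]: print(n,round(d['conf'],2),np.round(d['rect']),rect("wrist",d['pixels'],z,k))
E
```

```text
t 3.2 p [558.   59.8 270.4] xhead 25.7 z [-0.001 -0.    -1.   ] w 85.8 q [ 0.11  0.36  0.24  1.46 -0.    2.8 ] F [-0.5 -0.4 -0.6]
tin 0.78 [269. 220.  47.  59.] [455.7  57.1  76.9  49.8  20.6]
cardbox 0.64 [339.  20.  80.  86.] [672.   62.9  61.9  55.   74.7]
charger 0.79 [305. 125.  54.  63.] [572.9  64.2  51.1  47.1  59.6]
board 0.72 [483. 181. 157. 172.] [ 577.2 -210.6  162.   146.4    4.4]
shelf 0.84 [385. 115. 252. 273.] [ 558.5 -147.7  258.9  191.1    4.3]
caddy 0.73 [  2. 110. 252.  83.] [467.6 282.7  93.7 300.2  25. ]
```

View pics/w1.png

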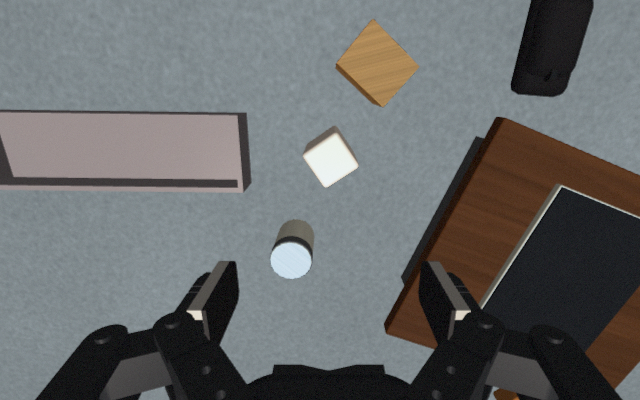

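The wrist view shows the charger's top at about (331,160), the cardbox at (378,65) and the tin at (292,258). Next I go over the charger for a close look.

Call:
{"name": "move_arm", "arguments": {"deltas": [[1,10,1,0,0,0,-6.8],[1,0,0,0,0,0,-6.8],[1,0,0,0,0,0,-6.8],[1,0,0,0,0,0,-6.8],[1,0,0,0,0,0,-6.8],[1,0,0,37,0,0,0],[1,0,0,37,0,0,0],[1,0,0,37,0,0,0],[1,0,0,0,0,0,0],[1,0,0,0,0,0,0]]}}

```text
clock: 4.38
eef_pos: [0.565, 0.0606, 0.159]
tool_rot: [0.868, 0.496, -0.002, -0.001]
ft_force: [0.0, 0.5, 1.4]
grip_width: 0.0853
grasp_force: 0.0
```

```bash
cat >> h.py <<'E'
def look(names,f=None):
    log(); k=bot.calibration("wrist");im=bot.camera("wrist")
    if f: cv2.imwrite(f,im)
    for n in names:
        z=dict(tin=.072,cardbox=.078,charger=.072,board=.12,shelf=.11,caddy=.042)[n]
        for d in bot.outline_of(n,"wrist")[:1]: print(n,round(d['conf'],2),np.round(d['rect']),rect("wrist",d['pixels'],z,k))
E
python3 -c "
from h import *
look(['charger'],'pics/w2.png')"
```

```text
t 4.4 p [565.   60.6 159. ] xhead 59.5 z [-0.005 -0.001 -1.   ] w 85.3 q [ 0.11  0.42  0.05  1.2  -0.    2.21] F [0.  0.5 1.4]
charger 0.77 [301. 155.  64.  73.] [573.4  68.5  57.6  46.2  59.5]
```

View pics/w2.png

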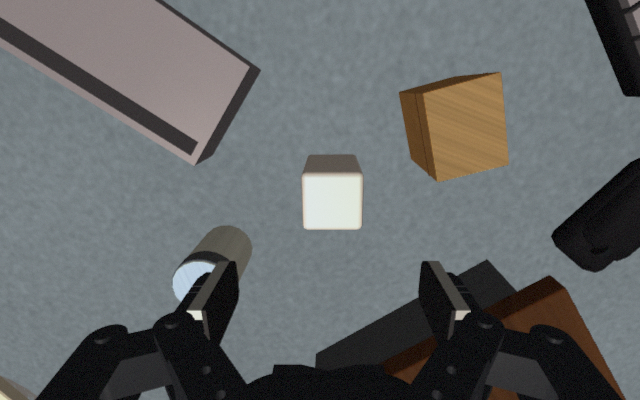

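Charger top is (302–362, 173–230), square to the fingers, so its centre is about (0.570, 0.063). I'll go down and grip high.

Call:
{"name": "move_arm", "arguments": {"deltas": [[1,5,3,0,0,0,0],[1,0,0,37,0,0,0],[1,0,0,37,0,0,0],[1,0,0,37,0,0,0],[1,0,0,0,0,0,0],[0,0,0,0,0,0,0],[0,0,0,0,0,0,0],[0,0,0,0,0,0,0],[0,0,0,0,0,0,0],[0,0,0,0,0,0,0]]}}

```text
clock: 5.32
eef_pos: [0.575, 0.0648, 0.0531]
tool_rot: [0.868, 0.497, 0.003, 0.001]
ft_force: [0.3, 0.7, 6.1]
grip_width: 0.0449
grasp_force: 63.3
```

```bash
python3 -c "
from h import *
log();print(bot.get_obs()['grasp_force'])"
```

```text
t 5.3 p [575.   64.8  53.1] xhead 59.5 z [ 0.007  0.001 -1.   ] w 44.9 q [ 0.11  0.53 -0.08  0.96  0.    2.21] F [0.3 0.7 6.1]
63.28774452209473
```

Call:
{"name": "move_arm", "arguments": {"deltas": [[0,0,0,-30,0,0,0],[0,0,0,-30,0,0,0],[0,0,0,-30,0,0,0],[0,0,0,0,0,0,6.9],[0,0,0,0,0,0,6.9],[0,0,0,0,0,0,6.9],[0,0,0,0,0,0,6.9],[0,0,0,0,0,0,6.9],[0,-1.4,-37.2,0,0,0,0],[0,-1.4,-37.2,0,0,0,0]]}}

```text
clock: 6.15
eef_pos: [0.5391, 0.1297, 0.1407]
tool_rot: [0.977, 0.214, 0.001, 0.0]
ft_force: [-0.5, 1.5, -2.0]
grip_width: 0.0452
grasp_force: 62.7
```

Call:
{"name": "move_arm", "arguments": {"deltas": [[0,-1.4,-37.2,0,0,0,0],[0,-1.4,-37.2,0,0,0,0],[0,-1.4,-37.2,0,0,0,0],[0,-1.4,-37.2,0,0,0,0],[0,-1.4,-37.2,0,0,0,0],[0,0,0,0,0,0,0],[0,0,0,0,0,0,0]]}}

```text
clock: 6.73
eef_pos: [0.4693, 0.2628, 0.1412]
tool_rot: [0.969, 0.245, -0.003, -0.014]
ft_force: [0.5, -0.4, -2.3]
grip_width: 0.045
grasp_force: 62.7
```

```bash
python3 -c "
from h import *
look(['caddy'],'pics/w3.png')
bot.camera('top');k=bot.calibration('top')
for n,z in dict(tin=.072,cardbox=.078,caddy=.042).items():
    for r in bot.outline_of(n,'top')[:1]: print(n,rect('top',r['pixels'],z))
"
```

```text
t 6.7 p [469.3 262.8 141.2] xhead 28.4 z [-0.012  0.027 -1.   ] w 45.0 q [ 0.49  0.37 -0.07  1.12  0.03  3.14] F [ 0.5 -0.4 -2.3]
caddy 0.55 [ 76. 119. 428. 138.] [461.1 297.9  96.6 313.4  25. ]
tin [437.9  54.4  49.5  52.7  89.4]
cardbox [664.9  64.2  71.3  67.   72.6]
caddy [492.7 220.4  97.6 151.   26. ]
```

View pics/w3.png

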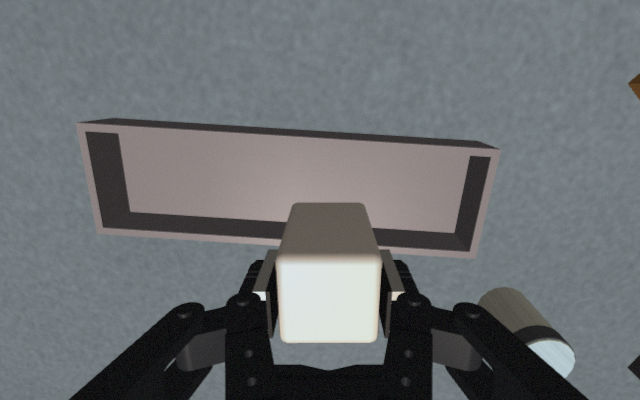

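The charger is held. The last joint hit its range at this heading, so I'll turn to heading 115° (fingers across the row).

```bash
cat >> h.py <<'E'
def down(h): # tool pointing down with x heading h degrees
    return R.from_euler('z',h,degrees=True)*R.from_euler('x',180,degrees=True)
def to(x,y,z,rot):  # mm; shift in the axes after the turn, turn in current tool axes
    p,r=tcp(); print('turn',np.degrees((r.inv()*rot).as_rotvec()).round(1),'then shift',rot.inv().apply(np.array([x,y,z])-p*1000).round(1),' shift before turn',r.inv().apply(np.array([x,y,z])-p*1000).round(1))
E
python3 -c "
from h import *
to(458.5,297.5,141,down(115))"
```

```text
turn [ -1.4  -1.3 -86.8] then shift [37.6  5.2 -0.9]  shift before turn [  7.2 -37.3   0.2]
```

Call:
{"name": "move_arm", "arguments": {"deltas": [[0,0,0,0,-0.1,-0.1,-6.7],[0,0,0,0,-0.1,-0.1,-6.7],[0,0,0,0,-0.1,-0.1,-6.7],[0,0,0,0,-0.1,-0.1,-6.7],[0,0,0,0,-0.1,-0.1,-6.7],[0,0,0,0,-0.1,-0.1,-6.7],[0,0,0,0,-0.1,-0.1,-6.7],[0,0,0,0,-0.1,-0.1,-6.7],[0,0,0,0,-0.1,-0.1,-6.7],[0,0,0,0,-0.1,-0.1,-6.7]]}}

```text
clock: 7.87
eef_pos: [0.4696, 0.2614, 0.1398]
tool_rot: [0.672, 0.741, -0.001, -0.004]
ft_force: [-0.3, 1.3, -1.6]
grip_width: 0.045
grasp_force: 62.7
```

Call:
{"name": "move_arm", "arguments": {"deltas": [[0,0,0,0,-0.1,-0.1,-6.7],[0,0,0,0,-0.1,-0.1,-6.7],[0,0,0,0,-0.1,-0.1,-6.7],[0,19,2.5,0,0,0,0],[0,19,2.5,0,0,0,0],[0,0,0,0,0,0,0],[0,0,0,0,0,0,0]]}}

```text
clock: 8.45
eef_pos: [0.4575, 0.2986, 0.1398]
tool_rot: [0.534, 0.845, -0.0, -0.001]
ft_force: [0.3, -0.2, -1.6]
grip_width: 0.0448
grasp_force: 62.7
```

```bash
python3 -c "
from h import *
look(['caddy'])
to(458.5,297.5,60,down(115))"
```

```text
t 8.4 p [457.5 298.6 139.8] xhead 115.4 z [-0.001 -0.    -1.   ] w 44.8 q [ 0.58  0.39 -0.05  1.13  0.    1.7 ] F [ 0.3 -0.2 -1.6]
caddy 0.6 [264.   0. 142. 363.] [437.9 342.   91.4 177.5  25.1]
turn [-0.1 -0.   0.4] then shift [-0.6  0.7 79.8]  shift before turn [-0.7  0.9 79.8]
```

Call:
{"name": "move_arm", "arguments": {"deltas": [[0,0,0,26,0,0,0],[0,0,0,26,0,0,0],[0,0,0,20,0,0,0],[0,0,0,6,0,0,0],[0,0,0,2,0,0,0],[0,0,0,0,0,0,0],[0.8,0,0,0,0,0,0],[0.8,0,0,0,0,0,0],[0.8,0,0,0,0,0,0],[0.8,0,0,0,0,0,0]]}}

```text
clock: 9.38
eef_pos: [0.4579, 0.2989, 0.0608]
tool_rot: [0.534, 0.845, 0.001, -0.0]
ft_force: [-0.3, -0.2, 0.6]
grip_width: 0.0682
grasp_force: 0.0
```

Call:
{"name": "move_arm", "arguments": {"deltas": [[1,0,0,-40,0,0,0],[1,0,0,-40,0,0,0],[1,0,0,-40,0,0,0],[1,0,0,0,0,0,0]]}}

```text
clock: 9.72
eef_pos: [0.4618, 0.3013, 0.1892]
tool_rot: [0.534, 0.845, 0.007, 0.003]
ft_force: [1.1, 0.6, 0.9]
grip_width: 0.0856
grasp_force: 0.0
```

```bash
python3 -c "
from h import *
look(['charger'],'pics/w4.png')
to(438,54,170,down(115))
bot.camera('top')
for n,z in dict(tin=.072,cardbox=.078).items():
    for r in bot.outline_of(n,'top')[:1]: print(n,rect('top',r['pixels'],z))
"
```

```text
t 9.7 p [461.8 301.3 189.2] xhead 115.4 z [ 0.012  0.009 -1.   ] w 85.6 q [0.58 0.36 0.03 1.23 0.   1.71] F [1.1 0.6 0.9]
charger 0.75 [292. 160.  60.  69.] [458.2 298.3  47.1  58.8  25.2]
turn [ 0.3 -0.1  0.4] then shift [-213.7 -122.8   12.8]  shift before turn [-212.8 -124.4   11.8]
tin [437.9  54.3  49.6  52.5  88.9]
cardbox [663.9  63.2  69.9  67.2  74.7]
```

View pics/w4.png

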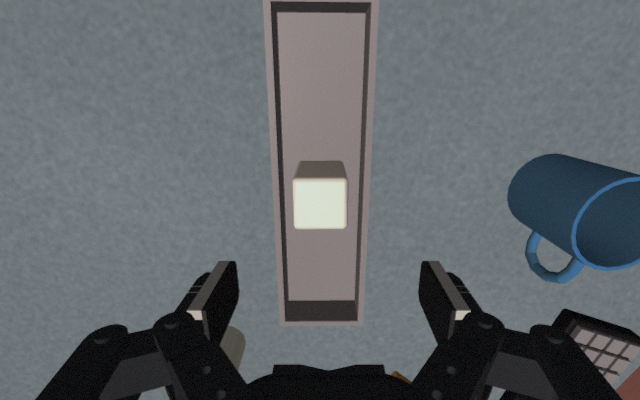

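Charger stands upright and square in the middle of the caddy. Tin next.

Call:
{"name": "move_arm", "arguments": {"deltas": [[1,-30.8,-17.8,2,0,0,0],[1,-30.8,-17.8,2,0,0,0],[1,-30.8,-17.8,2,0,0,0],[1,-30.8,-17.8,2,0,0,0],[1,-30.8,-17.8,2,0,0,0],[1,-30.8,-17.8,2,0,0,0],[1,-30.8,-17.8,2,0,0,0],[1,0,0,20,0,0,0],[1,0,0,0,0,0,0],[1,0,0,0,0,0,0]]}}

```text
clock: 10.8
eef_pos: [0.4355, 0.0498, 0.1442]
tool_rot: [0.535, 0.845, -0.002, -0.003]
ft_force: [1.1, 0.8, -0.9]
grip_width: 0.0854
grasp_force: 0.0
```

```bash
python3 -c "
from h import *
look(['tin'],'pics/w5.png')
k=bot.calibration('wrist')
g=cv2.imread('pics/w5.png')
d=bot.outline_of('tin','wrist')[0]['pixels']
hsv=cv2.cvtColor(g,cv2.COLOR_BGR2HSV)
m=d&(hsv[...,2]>170); ys,xs=np.nonzero(m);print('bright lid',xs.min(),xs.max(),ys.min(),ys.max(),rect('wrist',m,.072,k))
c=rect('wrist',m,.072,k)
to(c[0],c[1],48,down(115))
"
```

```text
t 10.8 p [435.5  49.8 144.2] xhead 115.3 z [-0.007  0.    -1.   ] w 85.4 q [ 0.11  0.19 -0.31  1.07  0.    1.24] F [ 1.1  0.8 -0.9]
tin 0.61 [299. 163.  74.  83.] [439.2  58.9  49.9  61.9  10.6]
bright lid 303 371 181 245 [442.9  53.1  47.8  48.5  24. ]
turn [-0.1 -0.1  0.5] then shift [-0.5  5.6 98. ]  shift before turn [-0.7  5.8 98. ]
```

View pics/w5.png

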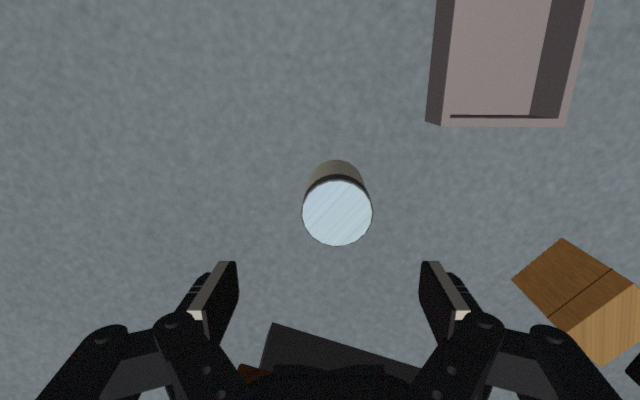

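Tin lid at (337,212), centre (0.443, 0.053). Grip it and lift.

Call:
{"name": "move_arm", "arguments": {"deltas": [[1,-0.5,5.5,0,0,0,0],[1,0,0,33,0,0,0],[1,0,0,33,0,0,0],[1,0,0,30,0,0,0],[1,0,0,0,0,0,0],[0,0,0,0,0,0,0],[0,0,0,0,0,0,0],[0,0,0,0,0,0,0],[0,0,0,0,0,0,0],[0,0,0,0,0,0,0]]}}

```text
clock: 11.78
eef_pos: [0.4446, 0.0526, 0.0523]
tool_rot: [0.534, 0.845, 0.001, 0.001]
ft_force: [-1.0, 0.6, 6.8]
grip_width: 0.0482
grasp_force: 62.3
```

Call:
{"name": "move_arm", "arguments": {"deltas": [[0,0,0,-33,0,0,0],[0,0,0,-33,0,0,0],[0,0,0,-33,0,0,0],[0,0,0,0,0,0,0]]}}

```text
clock: 12.12
eef_pos: [0.4473, 0.0528, 0.1562]
tool_rot: [0.534, 0.845, 0.004, 0.005]
ft_force: [0.6, 0.9, -1.5]
grip_width: 0.0487
grasp_force: 63.0
```

```bash
python3 -c "
from h import *
log()
to(418,384,145,down(115))
"
```

```text
t 12.1 p [447.3  52.8 156.2] xhead 115.4 z [ 0.012  0.002 -1.   ] w 48.7 q [ 0.12  0.19 -0.28  1.08  0.    1.24] F [ 0.6  0.9 -1.5]
turn [0.7 0.2 0.4] then shift [312.6 113.4  11.2]  shift before turn [311.9 115.4  11.5]
```

Call:
{"name": "move_arm", "arguments": {"deltas": [[0,34.7,12.6,0,0,0,0],[0,34.7,12.6,0,0,0,0],[0,34.7,12.6,0,0,0,0],[0,34.7,12.6,0,0,0,0],[0,34.7,12.6,0,0,0,0],[0,34.7,12.6,0,0,0,0],[0,34.7,12.6,0,0,0,0],[0,34.7,12.6,0,0,0,0],[0,34.7,12.6,0,0,0,0],[0,0,0,0,0,0,0]]}}

```text
clock: 12.95
eef_pos: [0.4105, 0.3898, 0.1495]
tool_rot: [0.532, 0.847, 0.003, -0.001]
ft_force: [1.7, -0.7, -1.1]
grip_width: 0.0481
grasp_force: 63.0
```

Call:
{"name": "move_arm", "arguments": {"deltas": [[0,0,0,0,0,0,0],[0,0,0,0,0,0,0]]}}

```text
clock: 13.12
eef_pos: [0.4107, 0.3827, 0.1489]
tool_rot: [0.534, 0.845, -0.001, -0.001]
ft_force: [-0.4, 0.9, -1.9]
grip_width: 0.0485
grasp_force: 63.0
```

```bash
python3 -c "
from h import *
log()
to(418,384,60,down(115))
"
```

```text
t 13.1 p [410.7 382.7 148.9] xhead 115.4 z [-0.002 -0.    -1.   ] w 48.5 q [0.75 0.41 0.01 1.17 0.   1.88] F [-0.4  0.9 -1.9]
turn [-0.1 -0.   0.4] then shift [-1.9  7.2 88.9]  shift before turn [-2.   7.4 88.9]
```

Call:
{"name": "move_arm", "arguments": {"deltas": [[0,-2,7,20,0,0,0],[0,0,0,26,0,0,0],[0,0,0,26,0,0,0],[0,0,0,13,0,0,0],[0,0,0,4,0,0,0],[0,0,0,0,0,0,0],[0.8,0,0,0,0,0,0],[0.8,0,0,0,0,0,0],[0.8,0,0,0,0,0,0],[0.8,0,0,0,0,0,0]]}}

```text
clock: 13.95
eef_pos: [0.4188, 0.3844, 0.061]
tool_rot: [0.535, 0.845, 0.001, -0.0]
ft_force: [-0.2, -0.3, -0.0]
grip_width: 0.0684
grasp_force: 0.0
```

Call:
{"name": "move_arm", "arguments": {"deltas": [[1,0,0,-40,0,0,0],[1,0,0,-40,0,0,0],[1,0,0,-40,0,0,0],[1,0,0,0,0,0,0]]}}

```text
clock: 14.28
eef_pos: [0.422, 0.3877, 0.1897]
tool_rot: [0.534, 0.845, 0.008, 0.001]
ft_force: [1.3, 0.6, 0.4]
grip_width: 0.0855
grasp_force: 0.0
```

```bash
python3 -c "
from h import *
look(['tin','charger'])
bot.camera('top')
for n,z in dict(tin=.072,charger=.072,cardbox=.078).items():
    for r in bot.outline_of(n,'top')[:1]: print(n,rect('top',r['pixels'],z))
to(668,63,170,down(165))
to(668,63,170,down(75))
"
```

```text
t 14.3 p [422.  387.7 189.7] xhead 115.4 z [ 0.011  0.012 -1.   ] w 85.5 q [0.74 0.4  0.09 1.25 0.   1.87] F [1.3 0.6 0.4]
tin 0.68 [289. 155.  62.  74.] [415.  386.3  51.5  62.6  43.1]
charger 0.84 [294. 245.  52.  79.] [454.5 305.2  46.6  81.4  24.9]
tin [416.8 374.9  63.7  48.8  88.8]
charger [457.9 288.9  59.1  54.6  27.3]
cardbox [759.3 -99.2 105.7  61.1  20.3]
turn [ -0.3  -0.1 -49.6] then shift [-325.  -244.6    8.2]  shift before turn [-396.9   89.     7.9]
turn [-0.2  0.1 40.4] then shift [-244.6  325.     8.2]  shift before turn [-396.9   89.     7.9]
```

Call:
{"name": "move_arm", "arguments": {"deltas": [[1,-39.7,8.9,2,0,0,0],[1,-39.7,8.9,2,0,0,0],[1,-39.7,8.9,2,0,0,0],[1,-39.7,8.9,2,0,0,0],[1,-39.7,8.9,2,0,0,0],[1,-39.7,8.9,2,0,0,0],[1,-39.7,8.9,2,0,0,0],[1,-39.7,8.9,2,0,0,0],[1,-39.7,8.9,2,0,0,0],[1,-39.7,8.9,2,0,0,0]]}}

```text
clock: 15.47
eef_pos: [0.6691, 0.0618, 0.1578]
tool_rot: [0.534, 0.845, -0.001, -0.002]
ft_force: [0.5, 0.4, 0.6]
grip_width: 0.0853
grasp_force: 0.0
```

Call:
{"name": "move_arm", "arguments": {"deltas": [[1,0,0,0,0,0,6.8],[1,0,0,0,0,0,6.8],[1,0,0,0,0,0,6.8],[1,0,0,0,0,0,6.8],[1,0,0,0,0,0,6.8],[1,0,0,0,0,0,6.5],[1,0,0,0,0,0,0],[1,0,0,0,0,0,0]]}}

```text
clock: 16.13
eef_pos: [0.6683, 0.0636, 0.1581]
tool_rot: [0.793, 0.609, -0.002, -0.001]
ft_force: [0.4, 0.8, -0.3]
grip_width: 0.0855
grasp_force: 0.0
```

```bash
python3 -c "
from h import *
look(['cardbox'],'pics/w6.png')
"
```

```text
t 16.1 p [668.3  63.6 158.1] xhead 75.1 z [-0.004  0.    -1.   ] w 85.5 q [0.09 0.63 0.39 1.34 0.   1.93] F [ 0.4  0.8 -0.3]
```

View pics/w6.png

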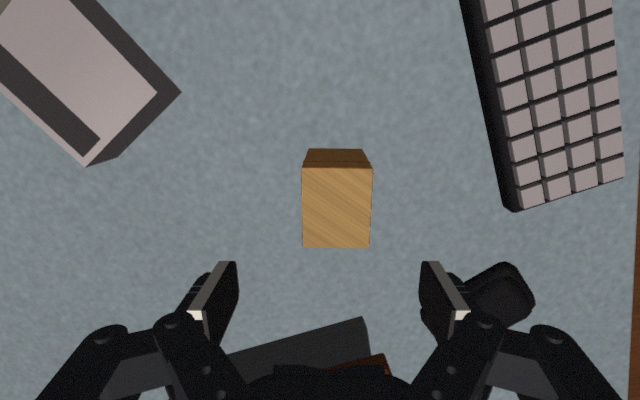

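Cardbox top is (302–372, 167–247), square to the fingers.

```bash
python3 -c "
from h import *
P=plane('wrist',[[303,167],[372,167],[369,247],[303,247]],.078)*1000
print(P.round(1)); c=P.mean(0); to(c[0],c[1],50,down(75))
"
```

```text
[[660.5  98.9  78. ]
 [706.6  86.6  78. ]
 [691.1  26.8  78. ]
 [643.   39.7  78. ]]
turn [-0.2  0.   0. ] then shift [  1.1   6.7 108.7]  shift before turn [  1.1   7.  108.7]
```

Call:
{"name": "move_arm", "arguments": {"deltas": [[1,1,7,0,0,0,0],[1,0,0,36,0,0,0],[1,0,0,36,0,0,0],[1,0,0,34,0,0,0],[1,0,0,0,0,0,0],[0,0,0,0,0,0,0],[0,0,0,0,0,0,0],[0,0,0,0,0,0,0],[0,0,0,0,0,0,0],[0,0,0,0,0,0,0]]}}

```text
clock: 17.07
eef_pos: [0.6782, 0.0631, 0.0572]
tool_rot: [0.794, 0.608, 0.002, 0.001]
ft_force: [-0.2, -0.5, 5.5]
grip_width: 0.0492
grasp_force: 64.7
```

Call:
{"name": "move_arm", "arguments": {"deltas": [[0,0,0,-33,0,0,0],[0,0,0,-33,0,0,0],[0,0,0,-33,0,0,0],[0,0,0,0,0,0,-6.7],[0,0,0,0,0,0,-6.7],[0,0,0,0,0,0,-6.7],[0,0,0,0,0,0,-6.7],[0,0,0,0,0,0,-6.7],[0,0,0,0,0,0,-6.5],[0,0,0,0,0,0,0]]}}

```text
clock: 17.9
eef_pos: [0.6761, 0.0628, 0.1535]
tool_rot: [0.537, 0.843, 0.0, -0.0]
ft_force: [0.8, -0.2, -1.4]
grip_width: 0.0489
grasp_force: 63.9
```

```bash
python3 -c "
from h import *
log()
to(497,214.6,155,down(115))
"
```

```text
t 17.9 p [676.1  62.8 153.5] xhead 115.0 z [-0.  0. -1.] w 48.9 q [0.09 0.65 0.41 1.33 0.   1.23] F [ 0.8 -0.2 -1.4]
turn [-0. -0.  0.] then shift [213.2 -98.2  -1.5]  shift before turn [213.3 -98.2  -1.4]
```

Call:
{"name": "move_arm", "arguments": {"deltas": [[0,35.5,-16.4,0,0,0,0],[0,35.5,-16.4,0,0,0,0],[0,35.5,-16.4,0,0,0,0],[0,35.5,-16.4,0,0,0,0],[0,35.5,-16.4,0,0,0,0],[0,35.5,-16.4,0,0,0,0],[0,0,0,0,0,0,0],[0,0,0,0,0,0,0],[0,0,0,0,0,0,0]]}}

```text
clock: 18.65
eef_pos: [0.4976, 0.2149, 0.1538]
tool_rot: [0.538, 0.843, 0.001, 0.0]
ft_force: [-0.1, -1.0, -1.0]
grip_width: 0.0489
grasp_force: 63.9
```

```bash
python3 -c "
from h import *
look(['charger','tin'])
to(497,214.6,66,down(115))
"
```

```text
t 18.6 p [497.6 214.9 153.8] xhead 114.9 z [ 0.001  0.001 -1.   ] w 48.9 q [ 0.41  0.37 -0.04  1.16  0.    1.54] F [-0.1 -1.  -1. ]
charger 0.57 [289.  43.  78.  80.] [460.4 292.7  46.5  47.3  25.3]
tin 0.52 [260.   2. 137. 205.] [469.2 275.3  80.1 131.9  25. ]
turn [-0.  -0.  -0.2] then shift [ 1.2 -0.7 87.1]  shift before turn [ 1.1 -0.7 87.1]
```

Call:
{"name": "move_arm", "arguments": {"deltas": [[0,0,0,26,0,0,0],[0,0,0,26,0,0,0],[0,0,0,26,0,0,0],[0,0,0,7,0,0,0],[0,0,0,2.5,0,0,0],[0,0,0,0,0,0,0],[0.8,0,0,0,0,0,0],[0.8,0,0,0,0,0,0],[0.8,0,0,0,0,0,0],[0.8,0,0,0,0,0,0]]}}

```text
clock: 19.63
eef_pos: [0.4977, 0.215, 0.0666]
tool_rot: [0.538, 0.843, 0.001, -0.0]
ft_force: [-0.2, 0.0, 0.4]
grip_width: 0.0685
grasp_force: 0.0
```

Call:
{"name": "move_arm", "arguments": {"deltas": [[1,0,0,-40,0,0,0],[1,0,0,-40,0,0,0],[1,0,0,-40,0,0,0],[1,0,0,0,0,0,0]]}}

```text
clock: 19.97
eef_pos: [0.5017, 0.2167, 0.1948]
tool_rot: [0.538, 0.843, 0.007, 0.004]
ft_force: [1.7, 0.2, 0.7]
grip_width: 0.0855
grasp_force: 0.0
```

```bash
python3 - <<'E'
from h import *
look(['cardbox','charger','tin'],'pics/w7.png')
# fit planar arm: pitch chain with j5~0
L=[json.loads(l) for l in open('log.jsonl')]
from scipy.optimize import least_squares
Q=np.array([l[0] for l in L]);P=np.array([l[1] for l in L])
def fk(p,Q):
    a0,h,l2,b2,l3,b3,l4,b4=p
    s2=Q[:,1];s3=s2+p[8]*0+0
    A=Q[:,1]+b2
    B=Q[:,1]*1-0*Q[:,2]
    return A
print(len(L)); 
r=np.hypot(P[:,0],P[:,1])
for s in (1,-1):
    A=Q[:,1];B=Q[:,1]+s*Q[:,2];
    # tool down: r=a0+l2 sin(A+..)..., linear in sin/cos of A and B
    X=np.c_[np.ones(len(A)),np.sin(A),np.cos(A),np.sin(B),np.cos(B)]
    for y,n in((r,'r'),(P[:,2],'z')):
        c,res,rk,sv=np.linalg.lstsq(X,y,rcond=None); print(s,n,c.round(3),rk,'err',np.abs(X@c-y).max().round(4))
print((Q[:,1]+Q[:,2]).round(2),(Q[:,3]-Q[:,1]).round(3),Q[:,3]-Q[:,1]-Q[:,2], Q[:,3]-Q[:,2])
E
```

```text
t 20.0 p [501.7 216.7 194.8] xhead 114.9 z [ 0.014  0.007 -1.   ] w 85.5 q [0.41 0.34 0.03 1.24 0.   1.54] F [1.7 0.2 0.7]
cardbox 0.91 [287. 145.  65.  87.] [497.  216.6  51.7  77.   23.8]
charger 0.82 [288.  52.  60.  66.] [460.8 292.5  46.9  46.6  25. ]
14
1 r [ 0.069  0.389  0.41   0.104 -0.091] 5 err 0.0118
1 z [-0.113 -0.747  0.595  0.356 -0.14 ] 5 err 0.0018
-1 r [-0.075  0.507  0.044  0.018  0.421] 5 err 0.0042
-1 z [-0.158  0.     0.494 -0.391  0.009] 5 err 0.0001
[ 0.6   0.48  0.45  0.3   0.35  0.39 -0.12 -0.09  0.43  0.49  1.02  1.05
  0.33  0.37] [1.104 0.781 0.428 0.748 0.738 0.876 0.874 0.892 0.754 0.855 0.707 0.688
 0.785 0.898] [0.86037104 0.72926443 0.50324305 0.81919874 0.78442184 0.84421477
 1.18898358 1.17564258 0.74263047 0.76063829 0.31501901 0.27979315
 0.82376854 0.87010901] [1.21615816 1.15268945 1.0334023  1.19412676 1.17822578 1.19991366
 1.38319445 1.36699983 1.15750293 1.15783854 0.94484098 0.92538447
 1.19680111 1.21279405]
```

View pics/w7.png

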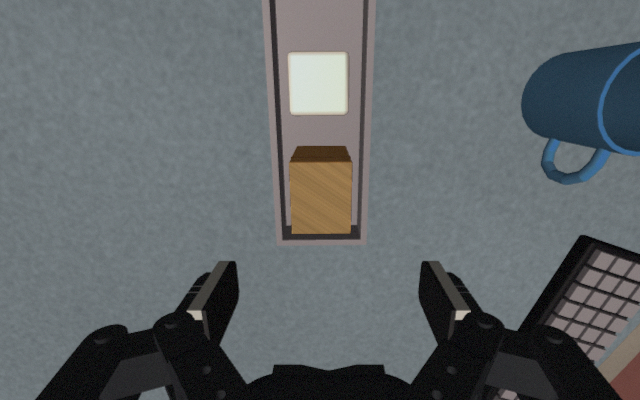

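All three items stand in the caddy in one row (charger at (318,83), cardbox at (321,195), tin out of frame). Now the board: I'll use the open fingers as a fence on its −y edge.

```bash
python3 - <<'E'
from h import *
to(574,-305,190,down(94))
bot.camera('top')
for n,z in dict(shelf=.11,board=.12,tin=.072,charger=.072,cardbox=.078).items():
    for r in bot.outline_of(n,'top')[:1]: print(n,round(r['conf'],2),rect('top',r['pixels'],z))
E
```

```text
turn [-0.1 -0.  20.9] then shift [-523.6   41.1   -5.1]  shift before turn [-503.8 -148.5   -5.2]
shelf 0.79 [ 562.3 -215.5  263.4  300.9    4.5]
board 0.61 [ 568.9 -212.1  182.3  140.6    4.5]
cardbox 0.72 [498.5 197.8  64.1  43.7  26.6]
```

Call:
{"name": "move_arm", "arguments": {"deltas": [[1,0,0,0,0,0,6.9],[1,0,0,0,0,0,6.9],[1,0,0,0,0,0,6.9],[1,-37.4,2.9,0,0,0,0],[1,-37.4,2.9,0,0,0,0],[1,-37.4,2.9,0,0,0,0],[1,-37.4,2.9,0,0,0,0],[1,-37.4,2.9,0,0,0,0],[1,-37.4,2.9,0,0,0,0],[1,-37.4,2.9,0,0,0,0]]}}

```text
clock: 21.3
eef_pos: [0.5362, -0.0468, 0.1848]
tool_rot: [0.681, 0.733, -0.001, -0.001]
ft_force: [0.4, -0.0, 1.5]
grip_width: 0.0854
grasp_force: 0.0
```

Call:
{"name": "move_arm", "arguments": {"deltas": [[1,-37.4,2.9,0,0,0,0],[1,-37.4,2.9,0,0,0,0],[1,-37.4,2.9,0,0,0,0],[1,-37.4,2.9,0,0,0,0],[1,-37.4,2.9,0,0,0,0],[1,-37.4,2.9,0,0,0,0],[1,-37.4,2.9,0,0,0,0],[1,0,0,0,0,0,0],[1,0,0,0,0,0,0],[1,0,0,0,0,0,0]]}}

```text
clock: 22.13
eef_pos: [0.5753, -0.3045, 0.184]
tool_rot: [0.681, 0.732, -0.0, -0.002]
ft_force: [0.6, 0.3, 0.0]
grip_width: 0.0853
grasp_force: 0.0
```

```bash
python3 - <<'E'
from h import *
look(['board','shelf'],'pics/w8.png')
to(574,-305,190,down(94.3))
bot.camera('top')
for n,z in dict(tin=.072,charger=.072,cardbox=.078).items():
    for r in bot.outline_of(n,'top')[:1]: print(n,round(r['conf'],2),rect('top',r['pixels'],z))
E
```

```text
t 22.1 p [ 575.3 -304.5  184. ] xhead 94.2 z [-0.003  0.002 -1.   ] w 85.3 q [-0.49  0.57  0.36  1.36  0.    1.01] F [0.6 0.3 0. ]
board 0.91 [167.   0. 324. 192.] [ 569.7 -230.   177.8  108.4    4.2]
shelf 0.95 [ 95.   0. 448. 288.] [ 568.3 -270.3  259.3  193.7    4.2]
turn [-0.1 -0.1  0. ] then shift [-1.7 -2.  -4.9]  shift before turn [-1.7 -2.  -4.9]
tin 0.59 [416.8 376.2  67.   48.8  88.8]
charger 0.81 [456.5 287.3  59.8  56.   26.5]
cardbox 0.76 [494.2 209.4  65.6  71.7  24.9]
```

View pics/w8.png

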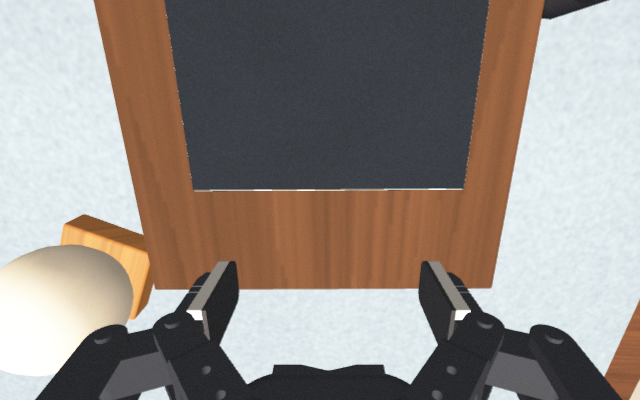

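The board is square to the fence, its −y edge at row 189, with the deck visible down to row 289. Lowering onto the deck behind the board, with force checks.

Call:
{"name": "move_arm", "arguments": {"deltas": [[1,0,0,30,0,0,0],[1,0,0,25,0,0,0],[1,0,0,0,0,0,0],[1,0,0,3,0,0,0],[1,0,0,0,0,0,0]]}}

```text
clock: 22.9
eef_pos: [0.5762, -0.3045, 0.1278]
tool_rot: [0.681, 0.733, -0.0, -0.0]
ft_force: [-0.0, -0.2, 1.0]
grip_width: 0.0858
grasp_force: 0.0
```

Call:
{"name": "move_arm", "arguments": {"deltas": [[1,0,0,3,0,0,0],[1,0,0,0,0,0,0]]}}

```text
clock: 23.07
eef_pos: [0.5766, -0.305, 0.1255]
tool_rot: [0.681, 0.733, -0.0, 0.001]
ft_force: [-0.6, -0.8, 0.2]
grip_width: 0.0855
grasp_force: 0.0
```

Call:
{"name": "move_arm", "arguments": {"deltas": [[1,0,0,3,0,0,0],[1,0,0,0,0,0,0]]}}

```text
clock: 23.23
eef_pos: [0.5759, -0.3047, 0.1214]
tool_rot: [0.681, 0.733, -0.0, -0.0]
ft_force: [-0.2, 0.5, 0.7]
grip_width: 0.0857
grasp_force: 0.0
```

Call:
{"name": "move_arm", "arguments": {"deltas": [[1,0,0,3,0,0,0],[1,0,0,0,0,0,0]]}}

```text
clock: 23.4
eef_pos: [0.5755, -0.3045, 0.1177]
tool_rot: [0.681, 0.733, -0.0, -0.001]
ft_force: [-0.1, 0.3, -0.9]
grip_width: 0.0854
grasp_force: 0.0
```

Call:
{"name": "move_arm", "arguments": {"deltas": [[1,0,0,3,0,0,0],[1,0,0,0,0,0,0]]}}

```text
clock: 23.57
eef_pos: [0.5755, -0.3045, 0.1144]
tool_rot: [0.681, 0.733, -0.0, -0.001]
ft_force: [0.0, 0.7, -0.4]
grip_width: 0.0854
grasp_force: 0.0
```

Call:
{"name": "move_arm", "arguments": {"deltas": [[1,0,0,2,0,0,0],[1,0,0,0,0,0,0]]}}

```text
clock: 23.73
eef_pos: [0.5755, -0.3045, 0.1126]
tool_rot: [0.681, 0.733, -0.0, -0.001]
ft_force: [0.1, -0.1, -0.4]
grip_width: 0.0856
grasp_force: 0.0
```

Call:
{"name": "move_arm", "arguments": {"deltas": [[1,0,0,2,0,0,0],[1,0,0,0,0,0,0]]}}

```text
clock: 23.9
eef_pos: [0.5756, -0.3045, 0.1107]
tool_rot: [0.681, 0.733, -0.0, -0.001]
ft_force: [0.0, 0.5, 0.5]
grip_width: 0.0854
grasp_force: 0.0
```

Call:
{"name": "move_arm", "arguments": {"deltas": [[1,0,0,2.5,0,0,0],[1,10,0,0,0,0,0],[1,10,0,0,0,0,0],[1,10,0,0,0,0,0],[1,10,0,0,0,0,0],[1,10,0,0,0,0,0],[1,0,0,0,0,0,0]]}}

```text
clock: 24.48
eef_pos: [0.5719, -0.2518, 0.1088]
tool_rot: [0.68, 0.733, 0.0, -0.001]
ft_force: [0.9, -0.5, 1.0]
grip_width: 0.0857
grasp_force: 0.0
```

```bash
python3 - <<'E'
from h import *
look(['board','shelf'])
E
```

```text
t 24.5 p [ 571.9 -251.8  108.8] xhead 94.4 z [-0.002  0.002 -1.   ] w 85.7 q [-0.42  0.57  0.15  1.16  0.    1.08] F [ 0.9 -0.5  1. ]
board 0.77 [ 67.   0. 523. 262.] [ 567.1 -190.3  177.9   98.9    4.3]
shelf 0.86 [  0.   0. 639. 398.] [ 531.7 -233.   191.7  184.     4.4]
```

Call:
{"name": "move_arm", "arguments": {"deltas": [[1,10,0,0,0,0,0],[1,10,0,0,0,0,0],[1,10,0,0,0,0,0],[1,10,0,0,0,0,0],[1,10,0,0,0,0,0],[1,10,0,0,0,0,0],[1,10,0,0,0,0,0],[1,0,0,0,0,0,0]]}}

```text
clock: 25.3
eef_pos: [0.5666, -0.1821, 0.1086]
tool_rot: [0.68, 0.733, 0.0, -0.002]
ft_force: [-0.0, -0.5, 0.5]
grip_width: 0.0854
grasp_force: 0.0
```

```bash
cat >> h.py <<'E'
S=np.array([562.5,-215.8]);YAW=4.3
def shelf(x,y): # world mm -> shelf frame
    return (R.from_euler('z',-YAW,degrees=True).apply([x-S[0],y-S[1],0])[:2]).round(1)
def world(x,y):
    return (R.from_euler('z',YAW,degrees=True).apply([x,y,0])[:2]+S).round(1)
def topboard(z=.12,f=None):
    im=bot.camera('top')
    if f: cv2.imwrite(f,im)
    for n,zz in (('shelf',.11),('board',z)):
        for r in bot.outline_of(n,'top')[:2]:
            c=rect('top',r['pixels'],zz);print(n,round(r['conf'],2),c,'in shelf',shelf(c[0],c[1]))
E
python3 - <<'E'
from h import *
log();topboard()
p,_=tcp();print(shelf(*p[:2]*1000))
E
```

```text
t 25.3 p [ 566.6 -182.1  108.6] xhead 94.3 z [-0.002  0.002 -1.   ] w 85.4 q [-0.31  0.51  0.05  1.12  0.    1.18] F [-0.  -0.5  0.5]
shelf 0.61 [ 547.7 -356.8   48.9  211.8   85.9] in shelf [ -25.3 -139.5]
board 0.97 [559.5 -98.9 180.1 139.9   4.4] in shelf [  5.8 116.8]
board 0.25 [412.7 360.6  64.   46.8  88.9] in shelf [-106.2  586. ]
[ 6.6 31.1]
```

Call:
{"name": "move_arm", "arguments": {"deltas": [[1,7,0,0,0,0,0],[1,6,0,0,0,0,0],[1,5,0,0,0,0,0],[1,0,0,0,0,0,0],[1,-15,0,0,0,0,0],[1,0,0,-30,0,0,0],[1,0,0,-40,0,0,0],[1,0,0,-40,0,0,0],[1,0,0,-40,0,0,0],[1,0,0,0,0,0,0]]}}

```text
clock: 26.28
eef_pos: [0.5706, -0.1842, 0.2685]
tool_rot: [0.681, 0.732, 0.003, 0.007]
ft_force: [1.3, -0.2, 1.2]
grip_width: 0.0852
grasp_force: 0.0
```

```bash
python3 - <<'E'
from h import *
log();topboard()
E
```

```text
t 26.3 p [ 570.6 -184.2  268.5] xhead 94.2 z [ 0.014 -0.005 -1.   ] w 85.2 q [-0.31  0.42  0.34  1.47 -0.    1.19] F [ 1.3 -0.2  1.2]
shelf 0.74 [ 624.1 -122.1  140.9  143.1   84.4] in shelf [68.5 88.8]
shelf 0.55 [489.3 203.1  61.3  67.4  24.6] in shelf [-41.6 423.2]
board 0.69 [558.3 -82.3 181.1 141.3   3.9] in shelf [  5.8 133.4]
```

The board now overhangs the +y end by about 53 mm. I'll work out the wrist geometry from the logged joints to check a tilted grip on that edge, and the flip.

```bash
cat > ik.py <<'E'
from h import *
from scipy.optimize import least_squares
LIM=np.array([[-2.72,2.72],[-1.05,1.87],[-1.09,1.28],[-1.99,2.15],[-1.42,1.44],[-3.14,3.14]])
def fk(q,Lt,l2=.494,l3=.391,a0=0.):
    q1,q2,q3,q4,q5,q6=q; th=q2-q3+q4
    F=np.array([[-np.sin(th),0,np.cos(th)],[0,1,0],[-np.cos(th),0,-np.sin(th)]])
    M=R.from_euler('z',q1)*R.from_matrix(F)*R.from_euler('x',-q5)*R.from_euler('z',q6)
    B=q2-q3; w=R.from_euler('z',q1).apply([a0+l2*np.sin(q2)+l3*np.cos(B),0,Lt-.158+l2*np.cos(q2)-l3*np.sin(B)])
    return w+Lt*M.as_matrix()[:,2],M
def ik(p,rot,Lt,q0):
    def f(q):
        P,M=fk(q,Lt); return np.r_[(P-p)*5,(M.inv()*rot).as_rotvec()]
    s=least_squares(f,q0,bounds=(LIM[:,0],LIM[:,1])); return s.x,np.abs(s.fun).max()
def tilt(H,tau,sx): # tool z along heading H, tau below horizontal; tool x horizontal, sx=+1: heading H+90, -1: H-90
    H,tau=np.radians([H,tau]); z=np.array([np.cos(H)*np.cos(tau),np.sin(H)*np.cos(tau),-np.sin(tau)])
    x=sx*np.array([-np.sin(H),np.cos(H),0]); return R.from_matrix(np.c_[x,np.cross(z,x),z])
E
python3 - <<'E'
from ik import *
L=[json.loads(l) for l in open('log.jsonl')]
s=least_squares(lambda v:np.concatenate([(fk(l[0],v[0],v[1],v[2],v[3])[0]-l[1]) for l in L]),[.33,.494,.391,0.]);print(s.x.round(4),np.abs(s.fun).max().round(4))
print(max(np.degrees((fk(l[0],.33)[1].inv()*R.from_quat(l[2])).magnitude()) for l in L))
for Lt in(.25,.33,.40):
  for tau in (10,20,30):
    for sx in (1,-1):
      C=np.r_[world(5.8,185),150]/1000; rot=tilt(YAW-90,tau,sx)
      p=C+rot.as_matrix()[:,2]*.011
      best=min((ik(p,rot,Lt,np.array([.4,.8,0,a,b,c])) for a in(1.5,0) for b in(-1,) for c in(-1.5,1.5)),key=lambda t:t[1])
      print(Lt,tau,sx,best[0].round(2),best[1].round(4))
E
```

```text
[0.3639 0.5019 0.3878 0.0027] 0.003
2.019089232548445e-14
0.25 10 1 [ 0.36  0.67 -0.15  1.76 -1.24 -2.1 ] 0.0
0.25 10 -1 [ 0.36  0.67 -0.15  1.76 -1.24  1.04] 0.0
0.25 20 1 [ 0.34  0.61 -0.13  1.46 -1.13 -2.46] 0.0
0.25 20 -1 [ 0.34  0.61 -0.13  1.46 -1.13  0.68] 0.0
0.25 30 1 [ 0.31  0.55 -0.11  1.29 -1.   -2.69] 0.0
0.25 30 -1 [ 0.31  0.55 -0.11  1.29 -1.    0.45] 0.0
0.33 10 1 [ 0.49  0.81 -0.09  1.83 -1.12 -1.95] 0.0
0.33 10 -1 [ 0.49  0.81 -0.09  1.83 -1.12  1.19] 0.0
0.33 20 1 [ 0.47  0.72 -0.09  1.57 -1.05 -2.26] 0.0
0.33 20 -1 [ 0.47  0.72 -0.09  1.57 -1.05  0.88] 0.0
0.33 30 1 [ 0.43  0.64 -0.09  1.39 -0.95 -2.5 ] 0.0
0.33 30 -1 [ 0.43  0.64 -0.09  1.39 -0.95  0.64] 0.0
0.4 10 1 [ 0.59  0.94  0.01  1.86 -1.03 -1.87] 0.0
0.4 10 -1 [ 0.59  0.94  0.01  1.86 -1.03  1.27] 0.0
0.4 20 1 [ 0.56  0.83 -0.02  1.64 -0.98 -2.14] 0.0
0.4 20 -1 [ 0.56  0.83 -0.02  1.64 -0.98  1.  ] 0.0
0.4 30 1 [ 0.52  0.72 -0.03  1.46 -0.9  -2.38] 0.0
0.4 30 -1 [ 0.52  0.72 -0.03  1.46 -0.9   0.77] 0.0
```

```bash
python3 - <<'E'
from ik import *
to(553,90,300,down(184.3))
d=down(184.3); t=tilt(YAW-90,20,-1); print(np.degrees((d.inv()*t).as_rotvec()))
q=np.array([.4,.7,0,1.5,-1,1.])
for nm,ys,zc,sx in(('start',300,300,-1),('pre',270,117,-1),('ins',185.4,117,-1),('up',190,330,-1),('upf',190,330,1),('lay',170,160,1)):
    rot=tilt(YAW-90,20,sx); p=np.r_[world(5.8,ys),zc]/1000+rot.as_matrix()[:,2]*.011
    if sx==1:q=q-np.array([0,0,0,0,0,3.1])*(nm=='upf')
    q,e=ik(p,rot,.364,q); print(nm,q.round(2),round(e,4),(p*1000).round(1))
E
```

```text
turn [ -0.   -0.  -90.1] then shift [ -6.4 273.1 -41. ]  shift before turn [273.1   5.7 -41. ]
[7.00000000e+01 1.27024720e-15 1.69366293e-15]
start [ 0.67  0.69  0.24  2.12 -0.89  1.1 ] 0.0 [546.6  73.5 296.2]
pre [ 0.63  0.88  0.07  1.73 -0.92  1.07] 0.0 [548.8  43.6 113.2]
ins [ 0.52  0.82 -0.07  1.55 -1.02  0.94] 0.0 [555.2 -40.8 113.2]
up [ 0.52  0.56  0.09  1.98 -1.01  0.95] 0.0 [554.8 -36.2 326.2]
upf [ 0.52  0.56  0.09  1.98 -1.01 -2.19] 0.0 [554.8 -36.2 326.2]
lay [ 0.49  0.75 -0.07  1.59 -1.03 -2.23] 0.0 [556.3 -56.1 156.2]
```

Call:
{"name": "move_arm", "arguments": {"deltas": [[0.6,34,0.7,2,0,0,0],[0.6,34,0.7,2,0,0,0],[0.6,34,0.7,2,0,0,0],[0.6,34,0.7,2,0,0,0],[0.6,34,0.7,2,0,0,0],[0.6,34,0.7,2,0,0,0],[0.6,34,0.7,2,0,0,0],[0.6,34,0.7,2,0,0,0],[0.6,0,0,0,0,0,-6.95],[0.6,0,0,0,0,0,-6.95]]}}

```text
clock: 27.27
eef_pos: [0.551, 0.0916, 0.2399]
tool_rot: [0.583, 0.812, -0.002, -0.003]
ft_force: [-0.2, -0.6, 0.5]
grip_width: 0.0515
grasp_force: 0.0
```

Call:
{"name": "move_arm", "arguments": {"deltas": [[0.6,0,0,0,0,0,-6.95],[0.6,0,0,0,0,0,-6.95],[0.6,0,0,0,0,0,-6.95],[0.6,0,0,0,0,0,-6.95],[0.6,0,0,0,0,0,-6.95],[0.6,0,0,0,0,0,-6.95],[0.6,0,0,0,0,0,-6.95],[0.6,0,0,0,0,0,-6.95],[0.6,0,0,0,0,0,-6.95],[0.6,0,0,0,0,0,-6.95]]}}

```text
clock: 28.1
eef_pos: [0.5514, 0.0892, 0.2401]
tool_rot: [0.018, 1.0, -0.0, -0.003]
ft_force: [-1.5, -0.4, 1.0]
grip_width: 0.0513
grasp_force: 0.0
```

Call:
{"name": "move_arm", "arguments": {"deltas": [[0.6,0,0,0,0,0,-6.95],[0.6,0,0,0,7,0,0],[0.6,0,0,0,7,0,0],[0.6,0,0,0,7,0,0],[0.6,0,0,0,7,0,0],[0.6,0,0,0,7,0,0],[0.6,0,0,0,7,0,0],[0.6,0,0,0,7,0,0],[0.6,0,0,0,0,0,0]]}}

```text
clock: 28.85
eef_pos: [0.5501, 0.0916, 0.2347]
tool_rot: [-0.042, 0.907, -0.418, 0.009]
ft_force: [-1.6, -0.3, -2.1]
grip_width: 0.0509
grasp_force: 0.0
```

```bash
python3 - <<'E'
from ik import *
log()
t=tilt(YAW-90,20,-1); p=np.r_[world(5.8,270),117]+t.as_matrix()[:,2]*11
to(*p,t)
E
```

```text
t 28.9 p [550.1  91.6 234.7] xhead -175.2 z [ 0.052 -0.758 -0.65 ] w 50.9 q [ 0.53  0.64  0.31  1.72 -0.75  0.63] F [-1.6 -0.3 -2.1]
turn [20.6 -0.1  1.1] then shift [ 5.  97.8 86.4]  shift before turn [  3.2  61.3 115.3]
```

Call:
{"name": "move_arm", "arguments": {"deltas": [[0.6,0,0,0,7,0,0.4],[0.6,0,0,0,7,0,0.4],[0.6,0,0,0,6.6,0,0.3],[0.6,1.2,24.5,21.6,0,0,0],[0.6,1.2,24.5,21.6,0,0,0],[0.6,1.2,24.5,21.6,0,0,0],[0.6,1.2,24.5,21.6,0,0,0],[0.6,0,0,0,0,0,0],[0.6,0,0,0,0,0,0]]}}

```text
clock: 29.6
eef_pos: [0.5518, 0.0408, 0.1201]
tool_rot: [-0.024, 0.821, -0.57, 0.023]
ft_force: [0.2, 0.7, 1.4]
grip_width: 0.051
grasp_force: 0.0
```

```bash
python3 - <<'E'
from ik import *
log()
t=tilt(YAW-90,20,-1)
for ys in (270,185.4):
    p=np.r_[world(5.8,ys),117]+t.as_matrix()[:,2]*11
    to(*p,t)
im=bot.camera('scene');cv2.imwrite('pics/s9.png',cv2.resize(im[80:330,150:550],(800,500)))
for n in('tin','charger','cardbox'): print(n,[(round(d['conf'],2),np.round(d['rect'])) for d in bot.outline_of(n,'scene')[:1]])
E
```

```text
t 29.6 p [551.8  40.8 120.1] xhead -176.2 z [ 0.066 -0.935 -0.348] w 51.0 q [ 0.54  0.93  0.22  1.74 -0.99  0.98] F [0.2 0.7 1.4]
turn [ 0.4 -0.3 -0.7] then shift [ 2.8  7.5 -0.5]  shift before turn [ 2.9  7.4 -0.4]
turn [ 0.4 -0.3 -0.7] then shift [  2.7 -21.5  79. ]  shift before turn [  2.1 -22.1  78.9]
tin [(0.71, array([470., 246.,  24.,  35.]))]
charger [(0.83, array([430., 244.,  24.,  25.]))]
cardbox [(0.97, array([394., 227.,  30.,  36.]))]
```

View pics/s9.png

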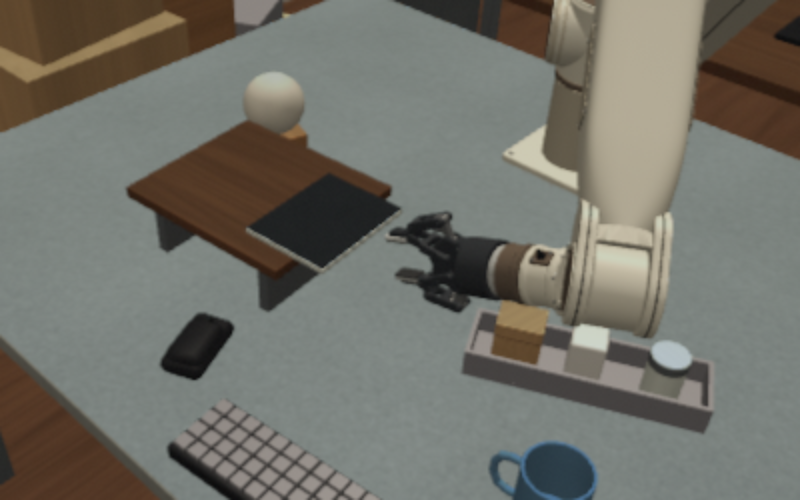

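The gripper sits in front of the overhanging edge and clears the gear. Insert.

Call:
{"name": "move_arm", "arguments": {"deltas": [[0.6,0.5,-5.5,19.8,0.4,-0.3,-0.7],[0.6,0.5,-5.5,19.8,0,0,0],[0.6,0.5,-5.5,19.8,0,0,0],[0.6,0.5,-5.5,19.8,0,0,0],[0.6,0,0,0,0,0,0],[0.6,0,0,0,0,0,0]]}}

```text
clock: 30.3
eef_pos: [0.5575, -0.0392, 0.1158]
tool_rot: [-0.029, 0.819, -0.572, 0.025]
ft_force: [0.3, 0.1, 0.3]
grip_width: 0.0509
grasp_force: 0.0
```

```bash
python3 - <<'E'
from ik import *
log();topboard()
t=tilt(YAW-90,20,-1)
for ys,zc in ((185.4,117),(180,157)):
    p=np.r_[world(5.8,ys),zc]+t.as_matrix()[:,2]*11
    to(*p,t)
im=bot.camera('wrist');cv2.imwrite('pics/w10.png',im)
E
```

```text
t 30.3 p [557.5 -39.2 115.8] xhead -175.6 z [ 0.075 -0.936 -0.344] w 50.9 q [ 0.42  0.85  0.07  1.52 -1.09  0.8 ] F [0.3 0.1 0.3]
shelf 0.61 [ 563.2 -215.6  261.2  300.7    4.6] in shelf [0.7 0.1]
shelf 0.21 [ 345.7 -405.9  121.8  105.8   70.3] in shelf [-230.4 -173.3]
board 0.87 [558.6 -83.6 180.3 139.5   4.2] in shelf [  6.  132.1]
turn [ 0.1  0.4 -0.3] then shift [2.9 0.6 3.3]  shift before turn [3.  0.6 3.2]
turn [ 0.1  0.4 -0.3] then shift [  2.9 -38.8  -5.3]  shift before turn [  2.7 -38.8  -5.4]
```

View pics/w10.png

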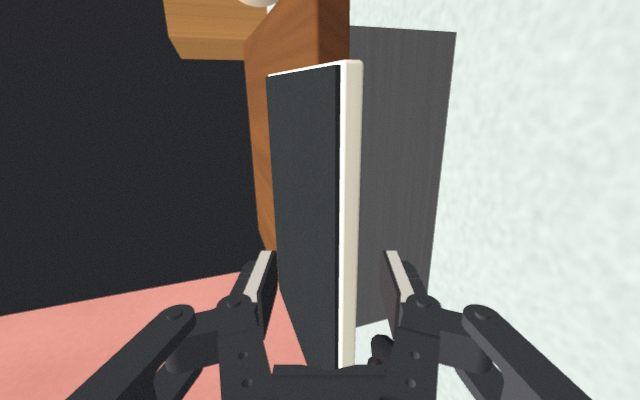

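The board edge (white strip at column ~350) lies between the open pads. Lift it on the lower finger to the tool's slope, then close.

Call:
{"name": "move_arm", "arguments": {"deltas": [[0.6,0,-8,-1,0,0,0],[0.6,0,-8,-1,0,0,0],[0.6,0,-8,-1,0,0,0],[0.6,0,-8,-1,0,0,0],[0.6,0,-7,-1,0,0,0],[0.6,0,0,0,0,0,0]]}}

```text
clock: 31.0
eef_pos: [0.5582, -0.0478, 0.1543]
tool_rot: [-0.03, 0.819, -0.573, 0.026]
ft_force: [0.7, -0.2, -1.7]
grip_width: 0.0513
grasp_force: 0.8
```

Call:
{"name": "move_arm", "arguments": {"deltas": [[0.4,0,0,0,0,0,0],[0.2,0,0,0,0,0,0],[0,0,0,0,0,0,0],[0,0,0,0,0,0,0],[0,0,0,0,0,0,0],[0,0,0,0,0,0,0]]}}

```text
clock: 31.5
eef_pos: [0.5578, -0.048, 0.1532]
tool_rot: [-0.031, 0.818, -0.574, 0.025]
ft_force: [-1.2, -0.7, 4.6]
grip_width: 0.0086
grasp_force: 58.6
```

```bash
python3 - <<'E'
from ik import *
log();print(bot.get_obs()['grasp_force'],bot.get_obs()['ft_torque']);topboard(.14)
E
```

```text
t 31.5 p [557.8 -48.  153.2] xhead -175.4 z [ 0.076 -0.937 -0.341] w 8.6 q [ 0.4   0.8   0.06  1.56 -1.1   0.78] F [-1.2 -0.7  4.6]
58.60455946996808 [-0.66209604  0.01431713 -0.37911936]
shelf 0.88 [ 563.6 -216.1  260.6  298.5    4.5] in shelf [ 1.1 -0.4]
board 0.71 [560.4 -96.2 183.7 136.2   2.6] in shelf [  6.9 119.4]
```

Call:
{"name": "move_arm", "arguments": {"deltas": [[0,0,-11.7,-4.3,0,0,0],[0,0,-23.5,-8.5,0,0,0],[0,0,-23.5,-8.5,0,0,0],[0,0,-23.5,-8.5,0,0,0],[0,0,-23.5,-8.5,0,0,0],[0,0,-23.5,-8.5,0,0,0],[0,0,-11.7,-4.3,0,0,0],[0,0,0,0,0,0,0]]}}

```text
clock: 32.32
eef_pos: [0.5572, -0.0474, 0.3049]
tool_rot: [-0.028, 0.82, -0.571, 0.027]
ft_force: [-0.2, 0.7, -2.6]
grip_width: 0.0085
grasp_force: 58.8
```

```bash
python3 - <<'E'
from ik import *
log();print(bot.get_obs()['grasp_force'],bot.get_obs()['ft_torque'])
k=bot.calibration('wrist');bot.camera('wrist')
for d in bot.outline_of('board','wrist')[:1]:print(d['conf'],d['rect'])
E
```

```text
t 32.3 p [557.2 -47.4 304.9] xhead -175.6 z [ 0.076 -0.935 -0.346] w 8.5 q [ 0.4   0.63  0.19  1.85 -1.1   0.78] F [-0.2  0.7 -2.6]
58.81573677062988 [1.68461333 0.08356506 0.00783478]
0.82 [315.5, 61.3, 27.3, 311.0]
```

Board is held clear of the shelf. Roll 180°.

Call:
{"name": "move_arm", "arguments": {"deltas": [[0,0,0,0,0,0,-6.92],[0,0,0,0,0,0,-6.92],[0,0,0,0,0,0,-6.92],[0,0,0,0,0,0,-6.92],[0,0,0,0,0,0,-6.92],[0,0,0,0,0,0,-6.92],[0,0,0,0,0,0,-6.92],[0,0,0,0,0,0,-6.92],[0,0,0,0,0,0,-6.92],[0,0,0,0,0,0,-6.92]]}}

```text
clock: 33.25
eef_pos: [0.5562, -0.0479, 0.2998]
tool_rot: [-0.493, 0.655, -0.484, -0.308]
ft_force: [-0.5, -0.5, -3.7]
grip_width: 0.009
grasp_force: 58.8
```

Call:
{"name": "move_arm", "arguments": {"deltas": [[0,0,0,0,0,0,-6.92],[0,0,0,0,0,0,-6.92],[0,0,0,0,0,0,-6.92],[0,0,0,0,0,0,-6.92],[0,0,0,0,0,0,-6.92],[0,0,0,0,0,0,-6.92],[0,0,0,0,0,0,-6.92],[0,0,0,0,0,0,-6.92],[0,0,0,0,0,0,-6.92],[0,0,0,0,0,0,-6.92]]}}

```text
clock: 34.08
eef_pos: [0.5562, -0.0479, 0.2998]
tool_rot: [0.777, -0.259, 0.223, 0.528]
ft_force: [0.1, -0.6, -3.1]
grip_width: 0.009
grasp_force: 58.9
```

Call:
{"name": "move_arm", "arguments": {"deltas": [[0,0,0,0,0,0,-6.92],[0,0,0,0,0,0,-6.92],[0,0,0,0,0,0,-6.92],[0,0,0,0,0,0,-6.92],[0,0,0,0,0,0,-6.92],[0,0,0,0,0,0,-6.92],[0,0,0,0,0,0,0],[0,0,0,0,0,0,0]]}}

```text
clock: 34.75
eef_pos: [0.5564, -0.0479, 0.3006]
tool_rot: [0.819, 0.029, 0.025, 0.573]
ft_force: [0.3, -0.0, -3.1]
grip_width: 0.0085
grasp_force: 59.0
```

```bash
python3 - <<'E'
from ik import *
log();print(bot.get_obs()['grasp_force'],bot.get_obs()['ft_torque'])
topboard(.28)
im=bot.camera('scene');cv2.imwrite('pics/s11.png',im)
t=tilt(YAW-90,20,1); to(558.5,-58,170,t)
E
```

```text
t 34.8 p [556.4 -47.9 300.6] xhead 4.4 z [ 0.074 -0.937 -0.342] w 8.5 q [ 0.4   0.63  0.19  1.85 -1.1  -2.36] F [ 0.3 -0.  -3.1]
59.02681589126587 [ 1.68669341  0.21388199 -0.01597712]
board 0.82 [566.  -96.5 190.5 128.2   4.6] in shelf [ 12.4 118.7]
turn [-0.  -0.3 -0.3] then shift [   1.  -120.4   54.6]  shift before turn [   0.  -120.3   54.7]
```

View pics/s11.png

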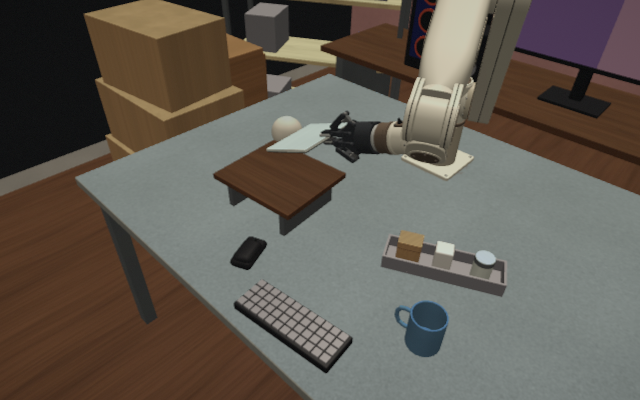

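Flipped: the aluminium face is up (pale board at (300,138)). Lower it slowly until the far edge touches.

Call:
{"name": "move_arm", "arguments": {"deltas": [[0,0,-24,11,0,-0.3,-0.3],[0,0,-24,11,0,0,0],[0,0,-24,11,0,0,0],[0,0,-24,11,0,0,0],[0,0,-24,11,0,0,0],[0,0,0,0,0,0,0],[0,0,-4.7,-1.7,0,0,0],[0,0,0,0,0,0,0]]}}

```text
clock: 35.62
eef_pos: [0.558, -0.0547, 0.1676]
tool_rot: [0.819, 0.031, 0.022, 0.573]
ft_force: [0.1, -0.0, -3.3]
grip_width: 0.0088
grasp_force: 59.2
```

Call:
{"name": "move_arm", "arguments": {"deltas": [[0,0,-4.7,-1.7,0,0,0],[0,0,0,0,0,0,0]]}}

```text
clock: 35.78
eef_pos: [0.558, -0.0512, 0.164]
tool_rot: [0.819, 0.03, 0.023, 0.573]
ft_force: [-0.3, 0.3, -3.7]
grip_width: 0.0086
grasp_force: 59.2
```

Call:
{"name": "move_arm", "arguments": {"deltas": [[0,0,-2.8,-1,0,0,0],[0,0,0,0,0,0,0]]}}

```text
clock: 35.95
eef_pos: [0.5575, -0.0497, 0.1612]
tool_rot: [0.819, 0.031, 0.022, 0.573]
ft_force: [-0.3, -0.3, -3.2]
grip_width: 0.0087
grasp_force: 59.1
```

Call:
{"name": "move_arm", "arguments": {"deltas": [[0,0,3.8,10.3,0,0,0],[0,0,-2.8,1,0,0,0],[0,0,0,0,0,0,0]]}}

```text
clock: 36.2
eef_pos: [0.5581, -0.0615, 0.1583]
tool_rot: [0.818, 0.031, 0.022, 0.573]
ft_force: [0.0, -1.1, -1.3]
grip_width: 0.0088
grasp_force: 58.9
```

Call:
{"name": "move_arm", "arguments": {"deltas": [[0,0,-2.8,1,0,0,0],[0,0,0,0,0,0,0]]}}

```text
clock: 36.37
eef_pos: [0.5586, -0.0609, 0.156]
tool_rot: [0.818, 0.032, 0.022, 0.574]
ft_force: [-0.7, -0.4, 4.1]
grip_width: 0.009
grasp_force: 59.8
```

Call:
{"name": "move_arm", "arguments": {"deltas": [[0,0,-2.8,1,0,0,0],[0,0,0,0,0,0,0]]}}

```text
clock: 36.53
eef_pos: [0.559, -0.0606, 0.154]
tool_rot: [0.818, 0.032, 0.023, 0.574]
ft_force: [-2.1, 2.6, 9.8]
grip_width: 0.0088
grasp_force: 61.6
```

```bash
python3 - <<'E'
from ik import *
log();topboard(.14);print(bot.get_obs()['ft_torque'])
E
```

```text
t 36.5 p [559.  -60.6 154. ] xhead 4.5 z [ 0.075 -0.938 -0.339] w 8.8 q [ 0.38  0.79  0.05  1.53 -1.11 -2.39] F [-2.1  2.6  9.8]
shelf 0.58 [ 563.9 -216.6  264.6  304.7    4. ] in shelf [ 1.3 -0.9]
board 0.79 [ 566.  -110.1  191.4  132.7    5.9] in shelf [ 11.4 105.1]
board 0.37 [406.7 370.9  74.8  76.3  23. ] in shelf [-111.4  596.7]
[-1.72660673  0.11638603 -0.56046036]
```

Call:
{"name": "move_arm", "arguments": {"deltas": [[0.1,0,0,0,0,0,0],[0.2,0,0,0,0,0,0],[0.3,0,0,0,0,0,0],[0.45,0,0,0,0,0,0],[0.6,0,0,0,0,0,0],[0.6,0,0,0,0,0,0]]}}

```text
clock: 37.18
eef_pos: [0.5578, -0.0612, 0.1514]
tool_rot: [0.819, 0.031, 0.021, 0.573]
ft_force: [-0.9, 0.1, -1.9]
grip_width: 0.0511
grasp_force: 0.7
```

Call:
{"name": "move_arm", "arguments": {"deltas": [[0.6,0,-7.8,0.3,0,0,0],[0.6,0,-7.8,0.3,0,0,0],[0.6,0,-7.8,0.3,0,0,0],[0.6,0,-7.8,0.3,0,0,0],[0.6,0,-7.8,0.3,0,0,0],[0.6,0,0,0,0,0,0]]}}

```text
clock: 37.68
eef_pos: [0.5566, -0.0488, 0.1129]
tool_rot: [0.818, 0.032, 0.021, 0.573]
ft_force: [-0.2, -1.3, 0.6]
grip_width: 0.0511
grasp_force: 0.0
```

```bash
python3 - <<'E'
from ik import *
log();topboard(.12)
p,_=tcp();print(shelf(*p[:2]*1000))
E
```

```text
t 37.7 p [556.6 -48.8 112.9] xhead 4.3 z [ 0.07  -0.937 -0.342] w 51.1 q [ 0.4   0.85  0.05  1.49 -1.1  -2.36] F [-0.2 -1.3  0.6]
shelf 0.68 [ 564.4 -217.   262.3  303.5    4.5] in shelf [ 1.8 -1.3]
board 0.53 [484.7 151.1  65.5  44.7   0.8] in shelf [-50.1 371.7]
[  7.2 166.7]
```

Call:
{"name": "move_arm", "arguments": {"deltas": [[0.6,0,-6.8,-18.8,0,0,0],[0.6,0,-6.8,-18.8,0,0,0],[0.6,0,-6.8,-18.8,0,0,0],[0.6,0,-6.8,-18.8,0,0,0],[0.6,0,-6.8,-18.8,0,0,0],[0.6,0,0,0,0,0,0]]}}

```text
clock: 38.33
eef_pos: [0.5503, 0.0539, 0.1153]
tool_rot: [0.819, 0.032, 0.023, 0.573]
ft_force: [-1.3, 0.0, -0.1]
grip_width: 0.051
grasp_force: 0.0
```

```bash
python3 - <<'E'
from ik import *
log()
im=bot.camera('top')
V=cv2.cvtColor(im,cv2.COLOR_BGR2HSV); sub=im[140:250,280:440]
print(im[190,330:440:10].tolist())
for r in bot.outline_of('board','top')[:2]:
    c=rect('top',r['pixels'],.12);print(r['conf'],c,shelf(c[0],c[1]))
cv2.imwrite('pics/top12.png',cv2.resize(im[120:270,230:450],(800,545)))
to(550,70,240,down(4.3))
E
```

```text
t 38.3 p [550.3  53.9 115.3] xhead 4.5 z [ 0.075 -0.936 -0.343] w 51.0 q [ 0.56  0.95  0.24  1.76 -0.99 -2.15] F [-1.3  0.  -0.1]
[[194, 190, 179], [192, 190, 178], [192, 190, 178], [195, 192, 180], [56, 67, 89], [59, 72, 93], [53, 66, 86], [48, 61, 85], [48, 62, 84], [50, 64, 85], [139, 139, 131]]
0.96 [ 564.5 -105.9  184.1  139.9    4.8] [ 10.2 109.4]
0.59 [671.5 358.7 116.3  82.8  54.2] [151.8 564.7]
turn [70.  -0.1  0.1] then shift [   1.4  -18.7 -124.8]  shift before turn [  1.5 110.8 -60.3]
```

View pics/top12.png

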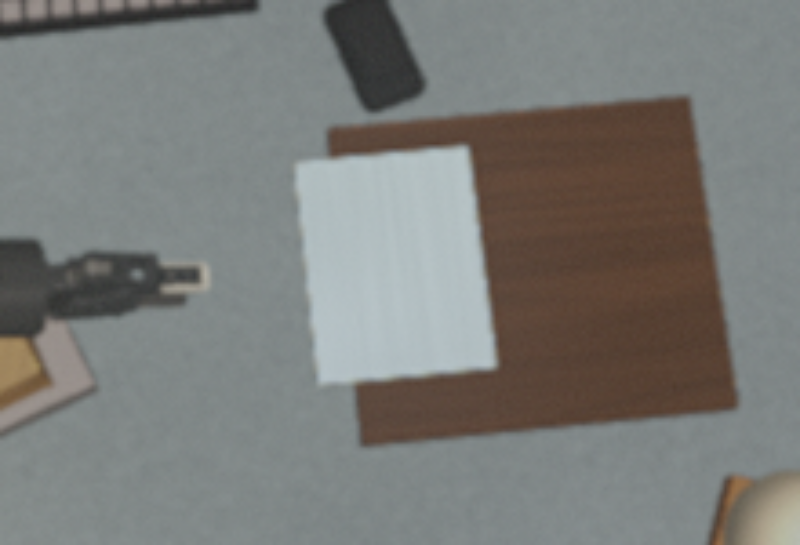

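Board lies flat and square on the deck, aluminium up, overhanging the +y end by about 29 mm. I'll return the tool to vertical and push the board in with the fence.

Call:
{"name": "move_arm", "arguments": {"deltas": [[0.8,0,28,-15,0,0,0],[1,0,28,-15,0,0,0],[1,0,28,-15,0,0,0],[1,0,28,-15,0,0,0],[1,0,0,0,7,0,0],[1,0,0,0,7,0,0],[1,0,0,0,7,0,0],[1,0,0,0,7,0,0],[1,0,0,0,7,0,0],[1,0,0,0,7,0,0]]}}

```text
clock: 39.27
eef_pos: [0.5486, 0.0677, 0.2425]
tool_rot: [0.97, 0.036, 0.011, 0.238]
ft_force: [-0.2, -0.1, 0.0]
grip_width: 0.085
grasp_force: 0.0
```

Call:
{"name": "move_arm", "arguments": {"deltas": [[1,0,0,0,7,0,0],[1,0,0,0,7,0,0],[1,0,0,0,7,0,0],[1,0,0,0,7,0,0],[1,0,0,0,0,0,6.93],[1,0,0,0,0,0,6.93],[1,0,0,0,0,0,6.93],[1,0,0,0,0,0,6.93],[1,0,0,0,0,0,6.93],[1,0,0,0,0,0,6.93]]}}

```text
clock: 40.1
eef_pos: [0.5477, 0.0667, 0.2409]
tool_rot: [0.946, -0.324, 0.0, 0.0]
ft_force: [-0.2, 0.2, -0.4]
grip_width: 0.0854
grasp_force: 0.0
```

Call:
{"name": "move_arm", "arguments": {"deltas": [[1,0,0,0,0,0,6.93],[1,0,0,0,0,0,6.93],[1,0,0,0,0,0,6.93],[1,0,0,0,0,0,6.93],[1,0,0,0,0,0,6.93],[1,0,0,0,0,0,6.93],[1,0,0,0,0,0,6.93],[1,0,0,0,0,0,0],[1,0,0,0,0,0,0]]}}

```text
clock: 40.85
eef_pos: [0.5479, 0.0673, 0.2409]
tool_rot: [0.733, -0.68, -0.0, 0.0]
ft_force: [-0.4, 0.3, -0.0]
grip_width: 0.0856
grasp_force: 0.0
```

```bash
python3 - <<'E'
from ik import *
log()
x,y=world(10,109.4+70+16+20); print(x,y); to(x,y,107.5,down(-85.7))
for n in('tin','charger','cardbox'):
    bot.camera('top') if n=='tin' else 0
    print(n,[(round(d['conf'],2),rect('top',d['pixels'],.075)) for d in bot.outline_of(n,'top')[:1]])
E
```

```text
t 40.9 p [547.9  67.3 240.9] xhead -85.7 z [-0. -0. -1.] w 85.6 q [ 0.12  0.34  0.15  1.38 -0.   -1.52] F [-0.4  0.3 -0. ]
556.3 -0.3
turn [ 0. -0. -0.] then shift [ 68.   -3.3 133.4]  shift before turn [ 68.   -3.4 133.4]
tin [(0.59, array([416.5, 374. ,  69.6,  54.4,  88.9]))]
charger [(0.54, array([457.4, 285.7,  57.1,  55.2,  22.7]))]
cardbox [(0.56, array([490.5, 237.4,  59.1,  26.2,   1.2]))]
```

Call:
{"name": "move_arm", "arguments": {"deltas": [[1,0,-3.4,33,0,0,0],[1,0,0,33,0,0,0],[1,0,0,33,0,0,0],[1,0,0,33,0,0,0],[1,34,0,0,0,0,0],[1,34,0,0,0,0,0],[1,0,0,0,0,0,0],[1,0,0,0,0,0,0]]}}

```text
clock: 41.72
eef_pos: [0.5567, -0.0005, 0.1085]
tool_rot: [0.732, -0.682, -0.0, -0.0]
ft_force: [-0.8, -0.4, -0.2]
grip_width: 0.0858
grasp_force: 0.0
```

```bash
python3 - <<'E'
from ik import *
log()
x,y=world(10,109.4+70+16); to(x,y,108,down(-85.7))
E
```

```text
t 41.7 p [ 5.567e+02 -5.000e-01  1.085e+02] xhead -85.9 z [-0.001  0.001 -1.   ] w 85.8 q [-0.    0.44 -0.06  1.07  0.   -1.64] F [-0.8 -0.4 -0.2]
turn [ 0.   0.  -0.2] then shift [19.7  0.4  0.5]  shift before turn [19.7  0.3  0.5]
```

Call:
{"name": "move_arm", "arguments": {"deltas": [[1,10,0,0,0,0,0],[1,10,0,0,0,0,0],[1,8,0,0,0,0,0],[1,8,0,0,0,0,0],[1,8,0,0,0,0,0],[1,8,0,0,0,0,0],[1,8,0,0,0,0,0],[1,8,0,0,0,0,0],[1,0,0,0,0,0,0]]}}

```text
clock: 42.47
eef_pos: [0.5618, -0.0689, 0.1087]
tool_rot: [0.732, -0.681, 0.0, 0.0]
ft_force: [-0.2, 0.1, 0.5]
grip_width: 0.0856
grasp_force: 0.0
```

```bash
python3 - <<'E'
from ik import *
log();topboard()
E
```

```text
t 42.5 p [561.8 -68.9 108.7] xhead -85.9 z [ 0.    -0.001 -1.   ] w 85.6 q [-0.12  0.46 -0.04  1.08 -0.   -1.76] F [-0.2  0.1  0.5]
shelf 0.8 [ 567.7 -268.3  261.   194.3    4.5] in shelf [  1.2 -52.7]
board 0.8 [ 570.8 -194.5  180.1   53.7    4.6] in shelf [ 9.9 20.6]
```

Call:
{"name": "move_arm", "arguments": {"deltas": [[1,9,0,0,0,0,0],[1,9,0,0,0,0,0],[1,9,0,0,0,0,0],[1,9,0,0,0,0,0],[1,9,0,0,0,0,0],[1,9,0,0,0,0,0],[1,0,0,0,0,0,0],[1,-20,0,0,0,0,0],[1,0,0,-40,0,0,0],[1,0,0,-40,0,0,0]]}}

```text
clock: 43.45
eef_pos: [0.5613, -0.1001, 0.1864]
tool_rot: [0.733, -0.68, -0.004, 0.002]
ft_force: [1.5, -0.3, 0.8]
grip_width: 0.0855
grasp_force: 0.0
```

Call:
{"name": "move_arm", "arguments": {"deltas": [[1,-30,0,-40,0,0,0],[1,-40,0,0,0,0,0],[1,-40,0,0,0,0,0],[1,-40,0,0,0,0,0],[1,-40,0,0,0,0,0],[1,0,0,0,0,0,0],[1,0,0,0,0,0,0]]}}

```text
clock: 44.03
eef_pos: [0.5505, 0.0858, 0.2224]
tool_rot: [0.734, -0.679, 0.0, -0.0]
ft_force: [0.8, -0.1, 0.4]
grip_width: 0.0854
grasp_force: 0.0
```

```bash
python3 - <<'E'
from ik import *
log();topboard(f='pics/top13.png')
for n in('tin','charger','cardbox','caddy'):
    print(n,[(round(d['conf'],2),rect('top',d['pixels'],.075)) for d in bot.outline_of(n,'top')[:1]])
E
```

```text
t 44.0 p [550.5  85.8 222.4] xhead -85.5 z [ 0.001 -0.    -1.   ] w 85.4 q [ 0.15  0.36  0.13  1.34 -0.   -1.49] F [ 0.8 -0.1  0.4]
shelf 0.57 [ 563.  -215.5  260.9  300.6    4.5] in shelf [0.5 0.3]
board 0.59 [ 571.4 -203.1  180.   140.1    4.1] in shelf [ 9.8 12. ]
tin [(0.73, array([418. , 375.1,  66.6,  51.5,  88.8]))]
charger [(0.85, array([457. , 287.6,  57.1,  57.1,  26.5]))]
cardbox []
caddy [(0.82, array([432.3, 332.1,  96.6, 211.4,  25. ]))]
```

View pics/top13.png

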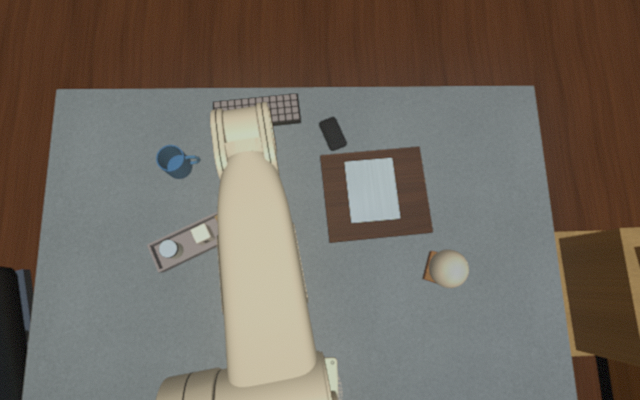

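The board lies square on the shelf, aluminium up, at (372,190). The arm hides the cardbox in this view, so I'll check it in the scene camera before handing in.

```bash
python3 - <<'E'
from h import *
bot.camera('scene'); ok=True
for n in('tin','charger','cardbox','mug','mouse','moonlamp'):
    d=bot.outline_of(n,'scene')[:1]; print(n,[(round(x['conf'],2),np.round(x['rect'])) for x in d])
E
```

```text
tin [(0.89, array([469., 250.,  25.,  28.]))]
charger [(0.74, array([430., 245.,  23.,  22.]))]
cardbox [(0.57, array([397., 228.,  29.,  33.]))]
mug [(0.88, array([396., 298.,  55.,  58.]))]
mouse [(0.64, array([233., 238.,  33.,  30.]))]
moonlamp [(0.85, array([271., 120.,  34.,  32.]))]
```

```bash
python3 -c "
from workcell import bot
print(bot.job_done())"
```

```text
the job is handed in; nothing more can be done
None
```

The job is handed in: the charger, tin and cardbox (the only loose gear there) stand upright in one row in the caddy. The board lies aluminium side up, wholly on the shelf and square with it, and the mouse, mug and lamp were not disturbed.

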